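# Put three bench items back on their own stations

### The arm

A 6-joint arm with a two-finger parallel gripper is mounted at the origin on the work surface. World frame = base frame: x ahead of the robot, y to its left, z up, the work surface at z = 0. Lengths are in m, angles in rad, forces in N, time in s.
With the tool pointing down it reaches from about 0.35 to 0.775 m from the base axis. Payload 7.3 kg.
Tool frame: the origin (TCP) lies on the centre line of the jaws, within the pads' length; the fingertips stand 25 mm ahead of it and the grasp point (between the pads) lies 6 mm ahead of it; z points along the fingers, y is the direction in which the jaws open and shut (so a half turn about z gives the same grasp; the last joint's range is limited). The gripper opens to 92 mm and grips with 3 to 60 N. Pads are 19 mm wide; open, the fingers measure 130 mm over their backs; the gripper's body (75 mm by 190 mm) begins 47 mm behind the grasp point.
Start: joints at [-1.439, 0.342, 1.524, -0, 1.275, -0.146], TCP at [0.144, -0.505, 0.252] pointing down, gripper open.
Joint ranges: [-2.53, 2.53], [-0.77, 2.02], [0.04, 2.7], [-1, 4.14], [0.28, 2.66], [-3.11, 3.11]. Speed limits (rad/s): [2.57, 2.57, 3.14, 3.14, 3.14, 3.14].

### API

Orientations are given as [roll, pitch, yaw] about the fixed x, y, z axes, in that order (R = Rz(yaw) Ry(pitch) Rx(roll)).
In Python, from cell import telemetry, read_camera, workorder gives the robot as it stands.
- The arm moves only by the shell command python3 -m creep 'ROWS' [FORCE]. ROWS is JSON, one flat list of numbers, 5 for each row, row after row: the opening, from 0 (shut) to 1 (fully open), then the shift along the world's x, y, z in m, then the turn about the world's z in rad. A call has 1 to 12 rows; each row shifts and turns the pose as measured when the row begins; what a row does not reach is not made up. A row lasts 1/8 s, in which the tool goes at most 62.5 mm and 10.7 degrees, less where a joint would pass 70% of its speed; a pose out of reach is approached as far as the arm can. A call is refused whole if a number of a shift passes 0.0625 or a number of a turn 0.188, either way. A call with a gripper value outside its range is refused whole. The fingers move at their own pace and stop on an object; FORCE is the grip in N (left out, the last holds). Time passes only in rows, so rows that do not move let the fingers close. It gives the time, the measured TCP pose, the force and the opening at its end, in the units of the state.
- telemetry.observe(): the state, without advancing time (a new reading comes with each control period).
- read_camera(name): name is "side" or "top" or "wrist"; returns a dict with "image" (420x560x3 uint8, red, green, blue), "fovy" (degrees; the focal length in pixels is half the picture's height over the tangent of half this angle, whatever the lens; pixels are square), "cx", "cy" (the principal point, pixels), "distortion" ([k1, k2, p1, p2, k3] as OpenCV has them; the pictures are not rectified), "R" (3x3) and "t" (3): a world point X has camera coordinates R X + t. Camera axes: x right, y down, z forward; pixel columns grow to the right and rows downward; lengths in m; the calibration is good to about 2 mm. A picture is of the moment at which its call begins. There is no depth.
- workorder.hand_in(): hands the job in, once; it reports no verdict.
The state is a dict: "time": time; "qpos": joint angles; "qvel": joint speeds; "joint_efforts": joint torques, N m; "tool_pos": TCP position; "tool_rot": TCP orientation; "contact_force": force on the tool from outside, world axes, zero at the start; "torque": the same for the moment, N m; "opening": finger opening in m.
Only numpy, scipy, OpenCV 4.12 (cv2) and the standard library are available. Lean on these libraries where they do the work, as an engineer would, in place of code of your own. Each camera call takes 0.05 s, during which the arm holds its last target.

### The job

The specimen jar, the amber bottle and the tube carrier stand on each other's stations: put the squat jar on the pan of the balance, the tall amber bottle on the plate of the stirrer, and the tube carrier lengthwise in the steel tray, each standing upright in the middle of its place. The empty cork pad can serve as a free spot on the way. Set things down without dropping or tipping any, and leave the tape roll, the box of slides and the dropper bottle where they are.

Things in the scene. Friction and masses are not known exactly. Their poses are not given: they have to be found in the camera images.
- jar_center (a point): Squat round specimen jar, clear plastic with a white screw lid as wide as the jar: 56 mm diameter, 62 mm high, about 120 g. The point is its centre, 31 mm above its underside; z up.
- bottle_center (a point): Tall slim round reagent bottle of amber glass with a paper band and a black cap: body 46 mm diameter and straight-sided up to 70 mm above its underside, then a shoulder, then the cap, 30 mm diameter, from 80 to 100 mm; about 180 g. The point is on its axis, half-way up, 50 mm above its underside; z up.
- carrier_center (a point): White tube carrier, 160 g: block 100 (its x) x 46 (its y) x 32 mm high, two blue-capped tubes upright at each end (tops 86 mm above its underside, nearest 29 mm from the middle) and amid them an upright plate handle, 30 mm along x, 14 mm thick along y, up to 120 mm: pinch it near its top across the 14 mm. The point is on its vertical middle axis, 60 mm above its underside.
- balance_pan (a point): Bench balance: grey low housing 175 x 145 mm, 42 mm high, with a dark display, and a round steel pan of 108 mm diameter. The point is the centre of the pan's top, 55 mm above the bench; z up, the display lies to its -x. Fixed to the bench. The specimen jar belongs here.
- stirrer_plate (a point): Magnetic stirrer: white housing 165 x 120 mm with a black knob (26 mm diameter, top 57 mm above the bench) at its -x end, and a square black top plate 110 x 110 mm. The point is the centre of the plate's top, 52 mm above the bench; z up. Fixed. The amber bottle belongs here.
- tray_floor (a point): Shallow steel tray, 160 mm long (its x) by 110 mm wide (its y), rim 14 mm above the bench, walls 3 mm. The point is the centre of its inner floor, 3 mm above the bench; z up. Fixed. The tube carrier belongs here, lengthwise.
- pad_top (a point): Empty cork pad, 125 x 105 mm, 16 mm thick: a free spot for parking something meanwhile. The point is the centre of its top; z up. Fixed.
- tape_center (a point): Bystander: roll of paper tape lying flat, 60 mm diameter, 24 mm high, loose. The point is its centre.
- slides_center (a point): Bystander: cardboard box of slides, 82 x 30 x 28 mm, loose. The point is its centre.
- dropper_center (a point): Bystander: small grey dropper bottle standing upright, 34 mm diameter, 55 mm high, loose. The point is its centre, half-way up.

How it is judged:
By the outcome, as a careful person would: the job done as asked, in the order asked, and still so for the second after the job is handed in, with the robot touching nothing.
It also fails if it takes over 138 s, if anything falls off the work surface, if the arm or the gripper's body presses on something with over 40 N, if the wrist force passes 120 N, or if a joint passes its speed limit or range.

## Working session

There is one attempt and no reset: what is moved stays moved. The work goes in short steps, Python scripts to look and compute and a shell command to move; the robot and the scene stay as the last step left them, time stands still between calls to the robot, and variables do not carry over. Pictures are saved under pics/ and viewed, and the job is handed in when it is done.

```bash
ls; mkdir -p pics
python3 - <<'E'
from cell import telemetry, read_camera
import cv2
print(telemetry.observe())
for n in("side","top"):
    c=read_camera(n);cv2.imwrite(f"pics/{n}0.png",c["image"][:,:,::-1])
    print(n,c["fovy"],c["cx"],c["cy"],c["distortion"],c["R"],c["t"])
E
```

```text
pics
{'time': 0.0, 'qpos': array([-1.43899169e+00,  3.42717172e-01,  1.52508301e+00, -2.49559764e-05,
        1.27538617e+00, -1.45988528e-01]), 'qvel': array([-0.00085571,  0.00018373, -0.0012623 , -0.00011719,  0.00104607,
       -0.00023701]), 'joint_efforts': array([-1.46079372e-03, -4.31244493e+01, -2.44222391e+01,  7.15115061e-02,
        5.58469445e-02, -1.30600365e-04]), 'tool_pos': array([ 0.14394066, -0.50447028,  0.25102479]), 'tool_rot': array([-3.14001244e+00, -2.08225393e-04,  2.77800280e-01]), 'contact_force': array([-0.26382692, -0.56604117,  0.26074538]), 'torque': array([-0.02232108,  0.01577657,  0.0252573 ]), 'opening': 0.09177206216068114}
side 50.20277233503844 272.33487836999564 210.04372124110125 [-0.06524687  0.          0.          0.          0.        ] [[ 0.98711878 -0.15809579  0.02454066]
 [-0.06178272 -0.51817365 -0.85304101]
 [ 0.14757851  0.84053661 -0.52126652]] [-0.57290535  0.10844917  1.00831869]
top 50.385689070531555 282.5191457578977 212.54892709310207 [-0.12248185  0.          0.          0.          0.        ] [[ 2.44213007e-03 -9.99960181e-01 -8.58324033e-03]
 [-9.84013264e-01 -8.74507803e-04 -1.78093044e-01]
 [ 1.78078446e-01  8.88094871e-03 -9.83976217e-01]] [-0.00745753  0.58799959  1.15305187]
```

View pics/top0.png

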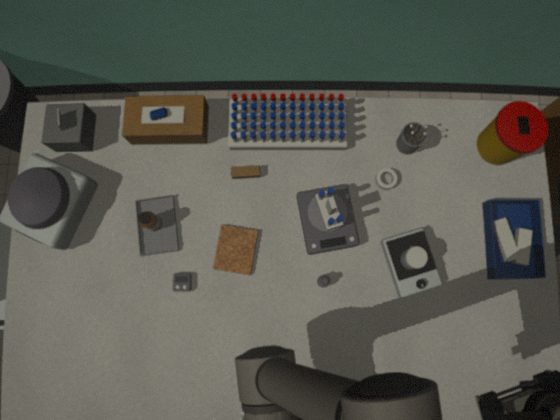

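View pics/side0.png

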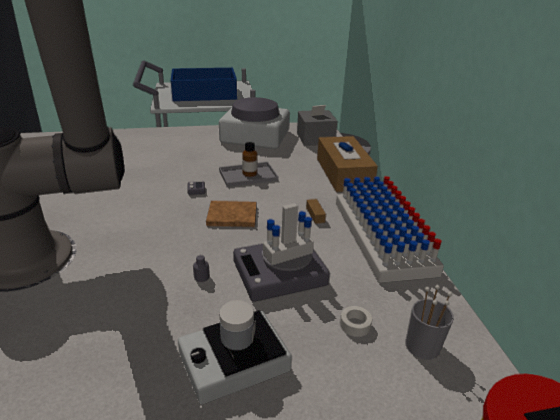

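The jar is on the stirrer (top image ~415,257), the carrier on the balance (~329,210), the bottle in the tray (~150,220), and the pad is free at ~(236,249). My plan is carrier→pad, jar→balance, bottle→stirrer, carrier→tray. I'll zoom in to measure positions.

Run:
```python
import cv2
t=cv2.imread("pics/top0.png");s=cv2.imread("pics/side0.png")
def crop(im,x,y,w,h,k,n):
    c=cv2.resize(im[y:y+h,x:x+w],None,fx=k,fy=k,interpolation=cv2.INTER_CUBIC)
    c=cv2.convertScaleAbs(c,alpha=1.5)
    for i in range(0,w,10):
        cv2.line(c,(i*k,0),(i*k,6 if i%50 else 14),(0,255,255),1)
        if i%20==0: cv2.putText(c,str(x+i),(i*k,24),0,.35,(0,255,255),1)
    for i in range(0,h,10):
        cv2.line(c,(0,i*k),(6,i*k),(0,255,255),1)
        if i%20==0: cv2.putText(c,str(y+i),(8,i*k+4),0,.35,(0,255,255),1)
    cv2.imwrite(n,c)
crop(t,290,165,160,140,5,"pics/tr.png")
crop(t,125,165,150,130,5,"pics/tl.png")
crop(s,170,190,190,150,4,"pics/sb.png")
```

```text
(no output)
```

View pics/tr.png

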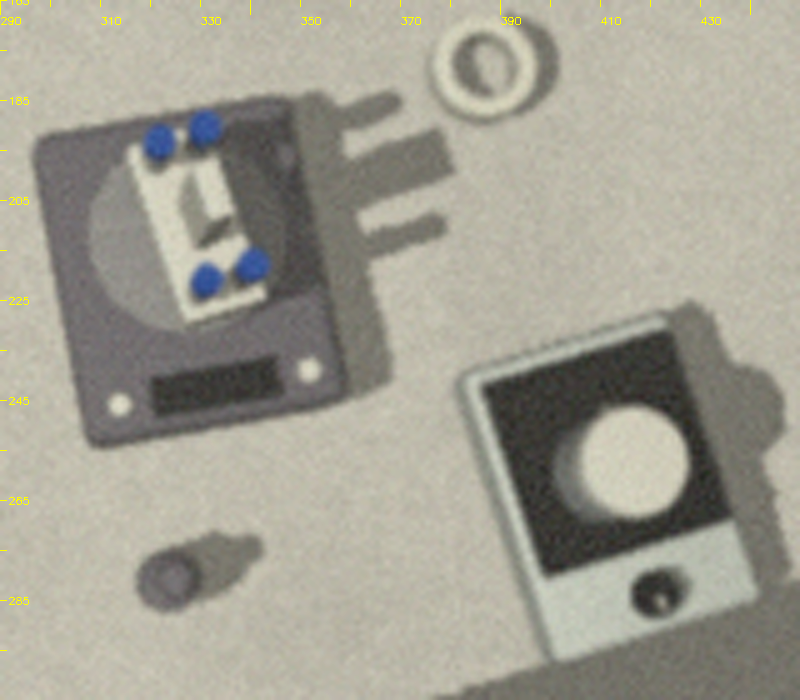

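View pics/tl.png

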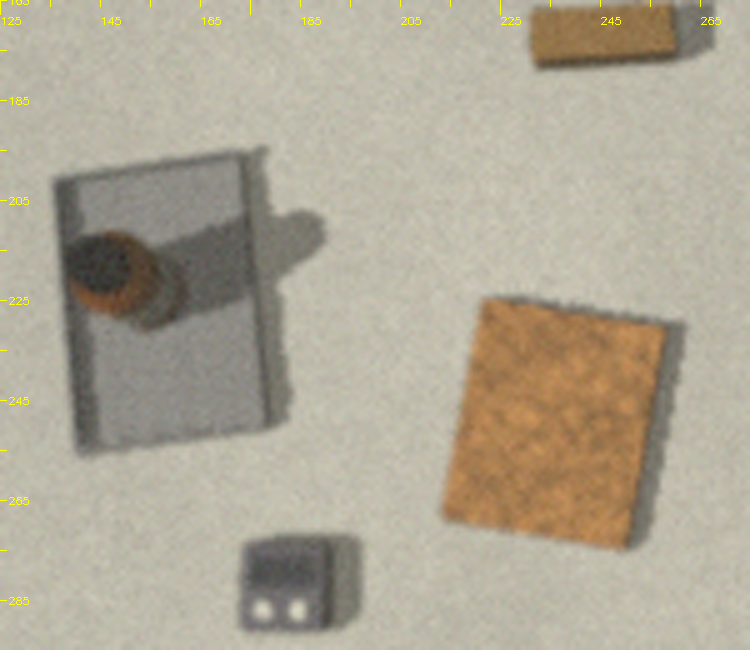

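```bash
cat > h.py <<'E'
import numpy as np, cv2, glob
from cell import telemetry, read_camera
def shot(n,fn,crop=None,k=1,a=1.4):
    c=read_camera(n); im=c["image"][:,:,::-1].copy()
    if crop:
        x,y,w,h=crop; im=im[y:y+h,x:x+w]
    im=cv2.convertScaleAbs(cv2.resize(im,None,fx=k,fy=k,interpolation=cv2.INTER_CUBIC),alpha=a)
    cv2.imwrite(fn,im); return c
def K(c):
    f=210/np.tan(np.radians(c["fovy"]/2)); return np.array([[f,0,c["cx"]],[0,f,c["cy"]],[0,0,1.]])
def px2w(c,uv,z):
    uv=np.array(uv,float).reshape(-1,1,2)
    n=cv2.undistortPoints(uv,K(c),np.array(c["distortion"])).reshape(-1,2)
    R=np.array(c["R"]);t=np.array(c["t"]); C=-R.T@t
    d=np.c_[n,np.ones(len(n))]@R
    return C+d*((z-C[2])/d[:,2])[:,None]
def w2px(c,X):
    return cv2.projectPoints(np.array(X,float).reshape(-1,3),cv2.Rodrigues(np.array(c["R"]))[0],np.array(c["t"]),K(c),np.array(c["distortion"]))[0].reshape(-1,2)
E
python3 - <<'E'
from h import *
np.set_printoptions(precision=4,suppress=True)
c=read_camera("top");s=read_camera("side")
R=lambda l:np.array(l)/5+[290,165]-0.4+0
L=lambda l:np.array(l)/5+[125,165]-0.4
def rect(n,P):
    m=P.mean(0);e=[np.linalg.norm(P[i]-P[(i+1)%4])*1000 for i in range(4)]
    a=[np.degrees(np.arctan2(*(P[(i+1)%4]-P[i])[1::-1])) for i in range(4)]
    print(n,m,np.hypot(*m[:2]),np.round(e),np.round(a,1))
rect("balance",px2w(c,R([(35,140),(300,97),(347,398),(93,446)]),.042))
print("pan",px2w(c,R([(187,235),(88,238),(190,332)]),.055))
rect("stir",px2w(c,R([(482,385),(670,332),(733,520),(548,577)]),.052))
print("knob",px2w(c,R([(658,591)]),.057))
print("jar",px2w(c,R([(635,461)]),.114))
rect("carrier",px2w(c,R([(160,141),(205,127),(253,265),(207,280)]),.141))
rect("tray",px2w(c,L([(55,178),(243,152),(270,430),(80,455)]),.014))
print("bottle",px2w(c,L([(103,263)]),.103))
rect("pad",px2w(c,L([(485,298),(665,325),(632,548),(443,520)]),.016))
rect("slides",px2w(c,L([(532,5),(675,5),(675,55),(535,63)]),.028))
print("drop",px2w(c,R([(172,579)]),.055),"tape",px2w(c,R([(485,67)]),.024))
E
```

```text
balance [ 0.5742 -0.1312  0.042 ] 0.5890256727648172 [149. 168. 140. 171.] [ -80.5 -172.7  100.6   10.3]
pan [[ 0.5903 -0.1265  0.055 ]
 [ 0.5886 -0.073   0.055 ]
 [ 0.5375 -0.1273  0.055 ]]
stir [ 0.4723 -0.3522  0.052 ] 0.5891370963413853 [108. 106. 106. 108.] [ -74.7 -163.7  106.1   17.4]
knob [[ 0.3984 -0.3744  0.057 ]]
jar [[ 0.4629 -0.3481  0.114 ]]
carrier [ 0.591  -0.1285  0.141 ] 0.6047594560969644 [24. 74. 24. 74.] [ -72.3 -162.1  108.2   17.6]
tray [0.559 0.347 0.014] 0.6579472901747444 [110. 159. 108. 159.] [ -82.2 -171.9   97.8    8.5]
bottle [[0.5662 0.3528 0.103 ]]
pad [0.4926 0.1222 0.016 ] 0.507530665970088 [102. 124. 105. 125.] [-98.5 172.3  82.   -9.3]
slides [0.7112 0.0983 0.028 ] 0.7179623342051276 [81. 29. 79. 34.] [ -90.1 -179.3   93.3    4.3]
drop [[ 0.4062 -0.1161  0.055 ]] tape [[ 0.6925 -0.2996  0.024 ]]
```

View pics/sb.png

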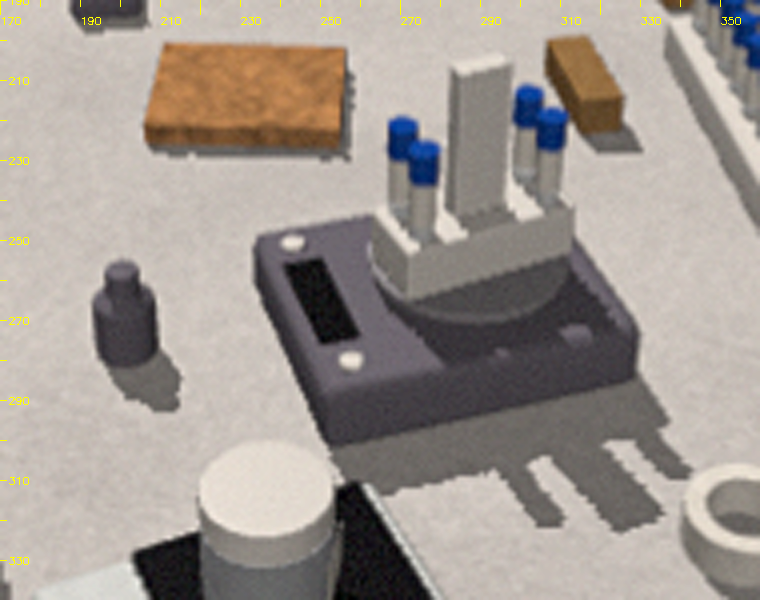

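Run:
```python
from h import *
import cv2
np.set_printoptions(precision=4,suppress=True)
s=read_camera("side")
S=lambda l:np.array(l)/4+[170,190]-0.4
print("jar",px2w(s,S([(267,485)]),.114))
print("caps",px2w(s,S([(403,124),(423,148),(529,93),(552,115)]),.141).mean(0))
print("handle",px2w(s,S([(481,66)]),.175))
print("pad",px2w(s,S([(160,42),(347,48),(344,137),(147,127)]),.016).mean(0))
im=cv2.imread("pics/side0.png")[120:200,200:300]
cv2.imwrite("pics/sbot.png",cv2.convertScaleAbs(cv2.resize(im,None,fx=7,fy=7,interpolation=2),alpha=1.5))
im=cv2.imread("pics/side0.png")[290:400,170:300]
cv2.imwrite("pics/sstir.png",cv2.convertScaleAbs(cv2.resize(im,None,fx=5,fy=5,interpolation=2),alpha=1.5))
```

```text
jar [[ 0.4626 -0.3489  0.114 ]]
caps [ 0.5904 -0.1304  0.141 ]
handle [[ 0.5899 -0.134   0.175 ]]
pad [0.4919 0.118  0.016 ]
```

View pics/sbot.png

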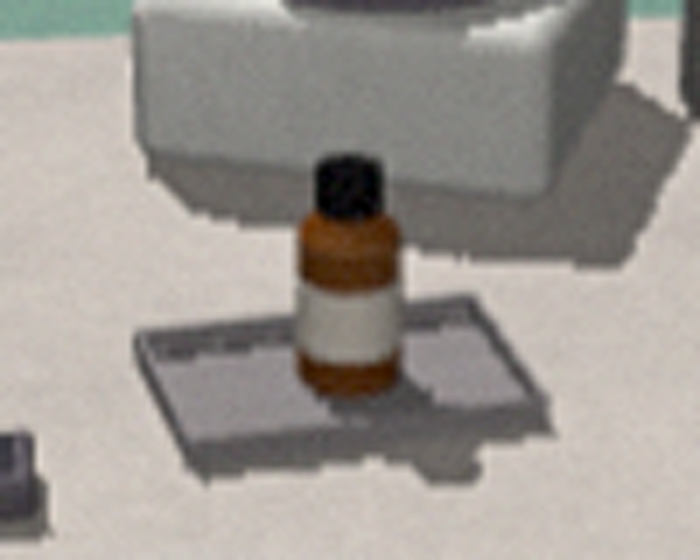

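View pics/sstir.png

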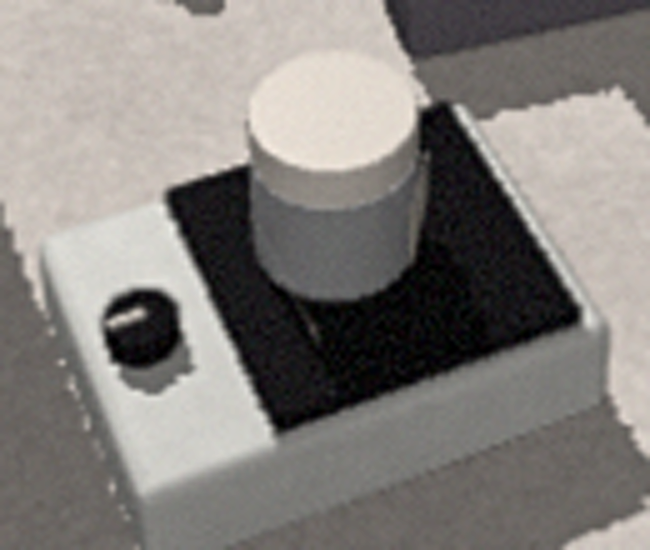

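Both cameras agree within 2–4 mm. First I'll move above the carrier.

```bash
python3 -m creep '[1,0.04,0.034,0,0.03, 1,0.04,0.034,0,0, 1,0.04,0.034,0,0, 1,0.04,0.034,0,0, 1,0.04,0.034,0,0, 1,0.04,0.034,0,0, 1,0.04,0.034,0,0, 1,0.04,0.034,0,0, 1,0.04,0.034,0,0, 1,0.04,0.034,0,0, 1,0.04,0.03,0,0, 1,0,0,0,0]' 20
```

```text
time: 1.75
tool_pos: [0.5953, -0.121, 0.2498]
tool_rot: [3.141, -0.0, 0.305]
contact_force: [-0.3, 0.8, -1.4]
opening: 0.0918
```

```bash
python3 -m creep '[1,-0.004,-0.009,0,0, 1,0,0,-0.02,0, 1,0,0,-0.02,0, 1,0,0,0,0, 1,0,0,0,0]'
python3 - <<'E'
from h import *
shot("wrist","pics/w1.png");shot("side","pics/s1.png",(200,130,200,190),3)
E
```

```text
time: 2.38
tool_pos: [0.5877, -0.1359, 0.2103]
tool_rot: [3.14, 0.001, 0.3]
contact_force: [0.4, -0.0, 0.4]
opening: 0.0918
```

View pics/w1.png

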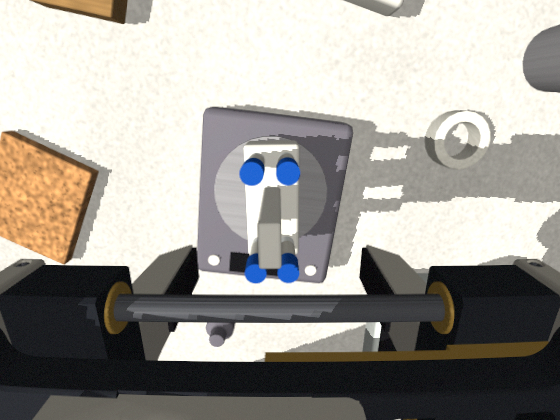

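View pics/s1.png

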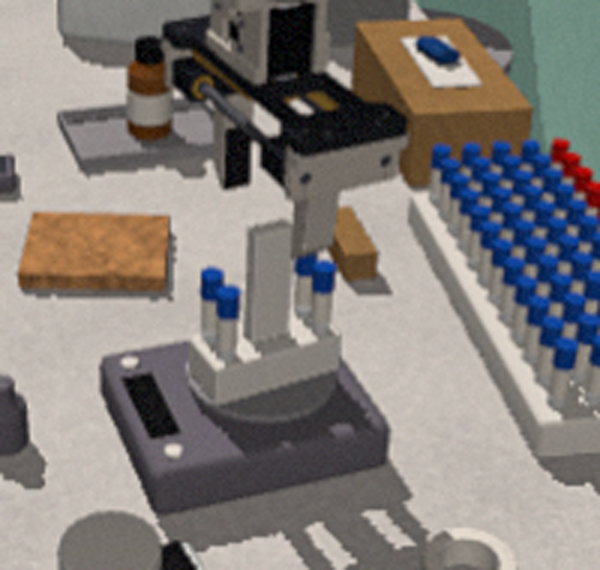

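Run:
```python
from h import *
from scipy.spatial.transform import Rotation as Ro
np.set_printoptions(precision=4,suppress=True)
st=telemetry.observe();p=st["tool_pos"];R=Ro.from_euler("xyz",st["tool_rot"]).as_matrix()
print(p,st["tool_rot"])
s=read_camera("side");w=read_camera("wrist")
print("w",w["R"],w["t"], -w["R"].T@w["t"],w["fovy"])
for sg in(-1,1):
    q=p+R@np.array([0,sg*.046,.025]); print(q,(w2px(s,q)-[200,130])*3,w2px(w,q))
h=[.5905,-.1295,.175];print((w2px(s,h)-[200,130])*3,w2px(w,h))
```

```text
[ 0.5879 -0.1356  0.2102] [3.1397 0.0007 0.3006]
w [[ 0.2968 -0.9549  0.0028]
 [-0.9089 -0.2816  0.3076]
 [-0.293  -0.0938 -0.9515]] [-0.3051  0.4705  0.5123] [ 0.6683 -0.1108  0.3435] 67.60718060223564
[ 0.5742 -0.0917  0.1851] [[235.9656 185.366 ]] [[196.3997 262.7058]]
[ 0.6015 -0.1796  0.1853] [[302.0701 250.0316]] [[359.0327 262.7549]]
[[269.2008 224.7947]] [[269.1542 248.1099]]
```

```bash
python3 -m creep '[1,0.0025,0.006,0,0.006, 1,0,0,0,0, 1,0,0,-0.015,0, 1,0,0,-0.015,0, 1,0,0,-0.012,0, 1,0,0,0,0, 1,0,0,0,0]'
```

```text
time: 3.45
tool_pos: [0.5904, -0.1281, 0.1644]
tool_rot: [3.141, 0.002, 0.309]
contact_force: [-0.6, 0.1, 0.3]
opening: 0.0917
```

```bash
python3 -m creep '[0.5,0,0,0,0, 0.3,0,0,0,0, 0.1,0,0,0,0, 0.0,0,0,0,0, 0,0,0,0,0, 0,0,0,0,0, 0,0,0,0,0, 0,0,0,0,0]' 25
```

```text
time: 4.45
tool_pos: [0.591, -0.1283, 0.1658]
tool_rot: [3.139, -0.0, 0.308]
contact_force: [0.9, -0.1, -0.3]
opening: 0.0165
```

```bash
python3 -m creep '[0,0,0,0,0, 0,0,0,0,0, 0,0,0,0.005,0, 0,0,0,0.02,0, 0,0,0,0.02,0, 0,0,0,0.02,0, 0,0,0,0,0]'
python3 - <<'E'
from h import *
for i in range(3): print(telemetry.observe()["tool_pos"],telemetry.observe()["opening"])
shot("side","pics/s2.png",(200,130,200,190),3)
E
```

```text
time: 5.32
tool_pos: [0.5899, -0.1279, 0.2318]
tool_rot: [3.141, 0.003, 0.309]
contact_force: [0.7, -0.0, -2.7]
opening: 0.014
[ 0.58994231 -0.12793278  0.23176488] 0.013971755228765707
[ 0.58994231 -0.12793278  0.23176488] 0.013971755228765707
[ 0.58994231 -0.12793278  0.23176488] 0.013971755228765707
```

View pics/s2.png

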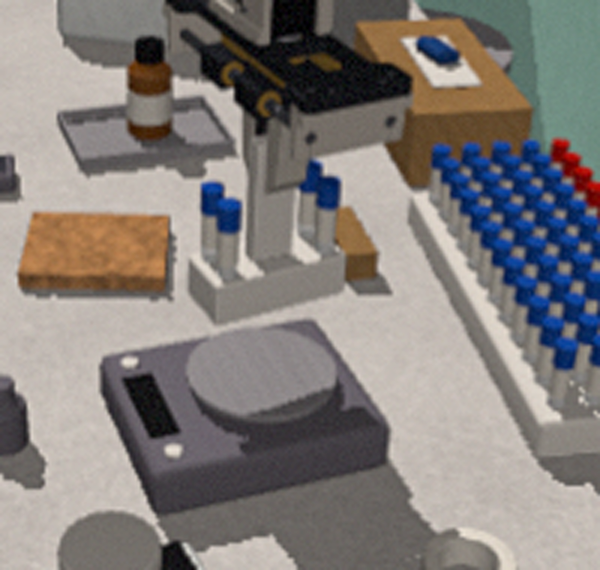

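```bash
python3 -m creep '[0,-0.007,0.018,0,-0.012, 0,-0.013,0.033,0,-0.024, 0,-0.013,0.033,0,-0.024, 0,-0.013,0.033,0,-0.024, 0,-0.013,0.033,0,-0.024, 0,-0.013,0.033,0,-0.024, 0,-0.013,0.033,0,-0.024, 0,-0.006,0.015,0,0, 0,0,0,0,0, 0,0,0,0,0]'
```

```text
time: 6.62
tool_pos: [0.4851, 0.117, 0.2213]
tool_rot: [-3.133, 0.021, 0.147]
contact_force: [0.3, -0.2, -2.6]
opening: 0.0136
```

```bash
python3 -m creep '[0,0,0,0,0, 0,0,0,0,0]'
python3 - <<'E'
from h import *
print(px2w(read_camera("side"),[(200+261/3,130+366/3)],.055))
E
```

```text
time: 6.88
tool_pos: [0.4858, 0.1155, 0.221]
tool_rot: [-3.133, 0.021, 0.144]
contact_force: [-0.0, -0.8, -1.8]
opening: 0.0141
[[ 0.59080331 -0.1254572   0.055     ]]
```

```bash
python3 -m creep '[0,0.006,0.004,0,0, 0,0,0,-0.02,0, 0,0,0,-0.02,0, 0,0,0,-0.02,0, 0,0,0,-0.015,0, 0,0,0,-0.005,0, 0,0,0,0,0]'
python3 - <<'E'
from h import *
shot("side","pics/s3.png",(180,130,150,130),4)
E
```

```text
time: 7.8
tool_pos: [0.4959, 0.1196, 0.1395]
tool_rot: [-3.133, 0.017, 0.142]
contact_force: [-0.4, -0.5, -1.8]
opening: 0.0138
```

View pics/s3.png

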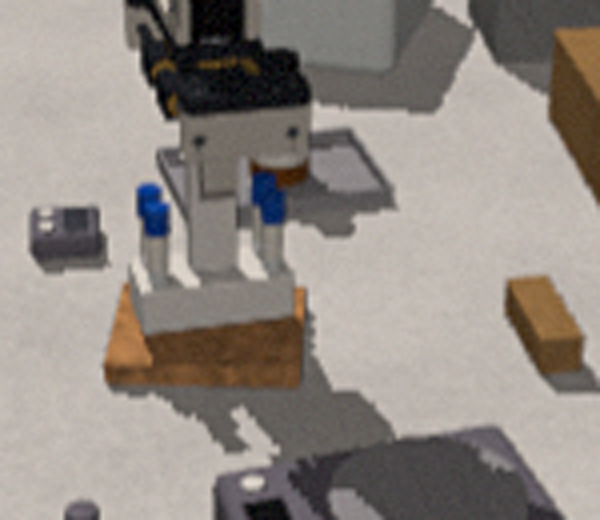

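Carrier sits above the pad, about 10 mm to go; lowering gently.

```bash
python3 -m creep '[0,0,0,-0.005,0, 0,0,0,-0.004,0, 0,0,0,0,0]'; python3 -m creep '[0,0,0,-0.0015,0, 0,0,0,0,0]'
```

```text
time: 8.22
tool_pos: [0.4968, 0.1197, 0.1314]
tool_rot: [-3.133, 0.013, 0.142]
contact_force: [-1.3, 0.8, -1.5]
opening: 0.0137
time: 8.48
tool_pos: [0.4968, 0.1197, 0.13]
tool_rot: [-3.133, 0.013, 0.142]
contact_force: [0.5, -0.3, -2.0]
opening: 0.0136
```

```bash
python3 -m creep '[0,0,0,-0.002,0, 0,0,0,0,0]';python3 -m creep '[0,0,0,-0.002,0, 0,0,0,0,0]'
```

```text
time: 8.72
tool_pos: [0.4969, 0.1197, 0.128]
tool_rot: [-3.134, 0.013, 0.142]
contact_force: [0.4, -0.8, -2.0]
opening: 0.0139
time: 8.98
tool_pos: [0.4971, 0.1199, 0.1275]
tool_rot: [-3.133, 0.011, 0.142]
contact_force: [-0.5, -0.0, -0.9]
opening: 0.0139
```

```bash
python3 -m creep '[0,0,0,-0.001,0, 0,0,0,0,0]';python3 -m creep '[0,0,0,-0.001,0, 0,0,0,0,0]'
```

```text
time: 9.22
tool_pos: [0.4971, 0.12, 0.1273]
tool_rot: [-3.133, 0.011, 0.142]
contact_force: [-1.3, -0.0, -0.9]
opening: 0.0138
time: 9.48
tool_pos: [0.4971, 0.12, 0.1272]
tool_rot: [-3.133, 0.01, 0.143]
contact_force: [-1.1, -1.3, -1.9]
opening: 0.0139
```

```bash
python3 -m creep '[0,0,0,-0.002,0, 0.1,0,0,0,0, 0.2,0,0,0,0, 0.3,0,0,0,0, 0.5,0,0,0,0, 0.7,0,0,0,0, 0.7,0,0,0,0]'
python3 - <<'E'
from h import *
shot("side","pics/s4.png",(180,130,150,130),4)
E
```

```text
time: 10.35
tool_pos: [0.4973, 0.1202, 0.1262]
tool_rot: [-3.133, 0.01, 0.142]
contact_force: [0.7, -0.7, 0.1]
opening: 0.0527
```

View pics/s4.png

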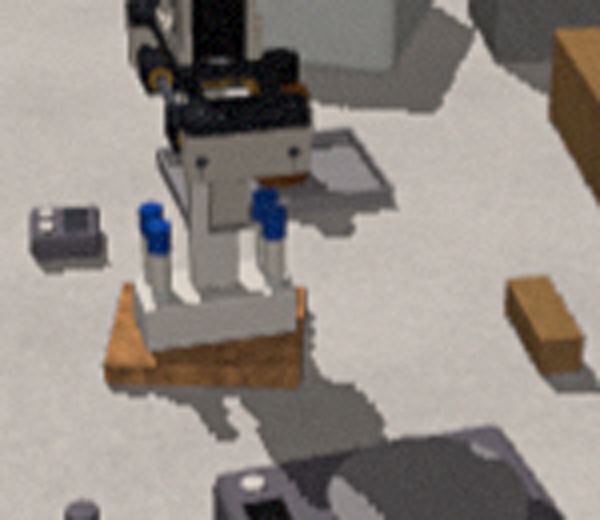

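```bash
python3 -m creep '[0.8,0,0,0.01,0, 1,0,0,0.02,0, 1,0,0,0.03,0, 1,0,0,0.03,0, 1,0,0,0.01,0, 1,0,0,0,0]'; python3 -m creep '[1,-0.002,-0.02,0,0.01, 1,-0.003,-0.04,0,0.014, 1,-0.003,-0.04,0,0.014, 1,-0.003,-0.04,0,0.014, 1,-0.003,-0.04,0,0.014, 1,-0.003,-0.04,0,0.014, 1,-0.003,-0.04,0,0.014, 1,-0.003,-0.04,0,0.014, 1,-0.003,-0.04,0,0.014, 1,-0.003,-0.04,0,0.014, 1,-0.003,-0.03,0,0.014, 1,0,-0.01,0,0]'
python3 - <<'E'
from h import *
shot("side","pics/s5.png",(120,130,240,200),3)
E
```

```text
time: 11.15
tool_pos: [0.4969, 0.1201, 0.2313]
tool_rot: [-3.133, 0.009, 0.142]
contact_force: [0.5, 0.0, 0.4]
opening: 0.092
time: 12.65
tool_pos: [0.4561, -0.3097, 0.2152]
tool_rot: [-3.117, 0.029, 0.3]
contact_force: [0.4, 1.3, -0.4]
opening: 0.0918
```

View pics/s5.png

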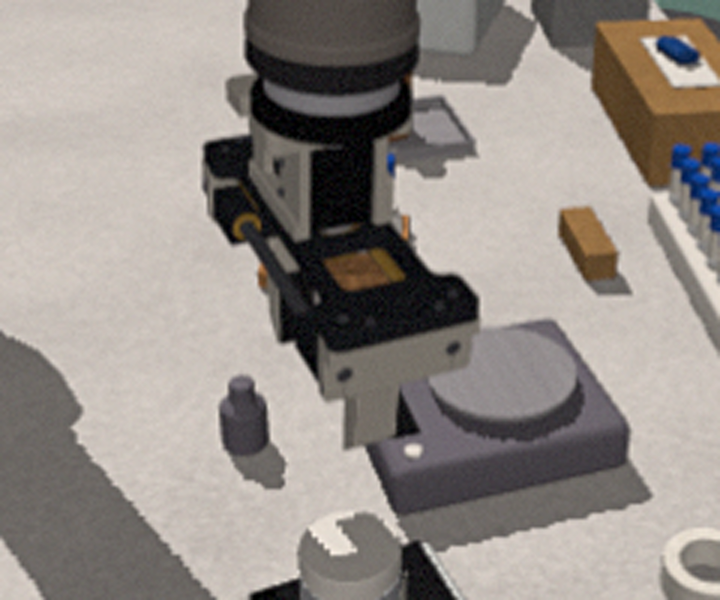

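```bash
python3 -m creep '[1,0,0,0,0, 1,0.003,-0.013,0,0, 1,0.003,-0.013,0,0, 1,0,-0.01,0,0, 1,0,0,0,0, 1,0,0,0,0]'
```

```text
time: 13.45
tool_pos: [0.4634, -0.3455, 0.2146]
tool_rot: [-3.116, 0.029, 0.303]
contact_force: [0.0, -0.7, -0.0]
opening: 0.0918
```

```bash
python3 -m creep '[1,0,-0.002,-0.02,0, 1,0,0,-0.02,0, 1,0,0,-0.02,0, 1,0,0,-0.02,0, 1,0,0,-0.01,0, 1,0,0,0,0, 1,0,0,0,0]'
python3 - <<'E'
from h import *
shot("side","pics/s6.png",(140,250,160,140),4)
shot("wrist","pics/w6.png")
E
```

```text
time: 14.32
tool_pos: [0.464, -0.3464, 0.1242]
tool_rot: [-3.118, 0.027, 0.304]
contact_force: [-0.5, -0.8, 0.3]
opening: 0.092
```

View pics/s6.png

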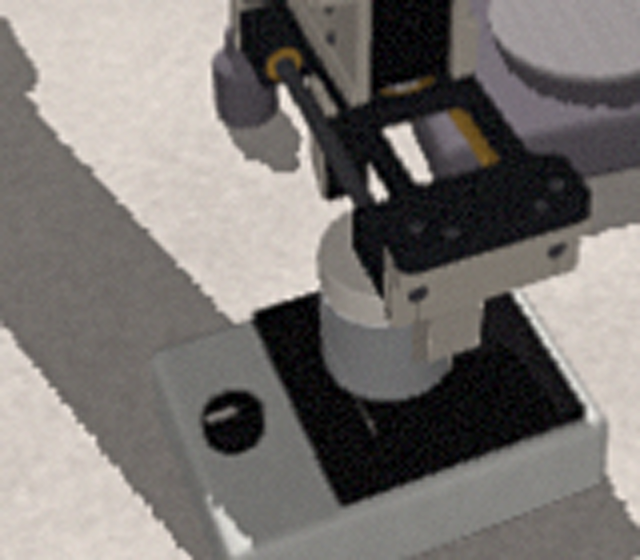

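View pics/w6.png

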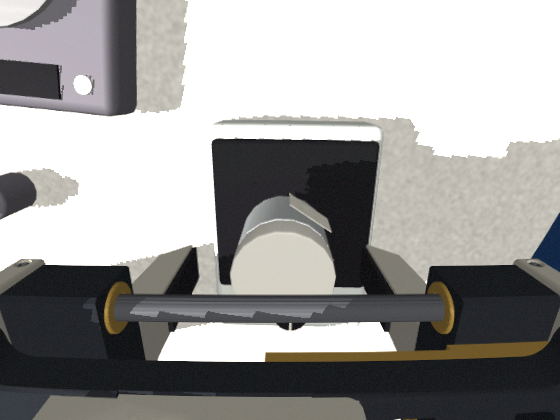

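```bash
python3 - <<'E'
from h import *
w=read_camera("wrist");print(px2w(w,[(283,277)],.114),px2w(w,[(334,277),(231,277)],.114))
s=read_camera("side")
p=telemetry.observe();print(p["tool_pos"],p["tool_rot"])
E
python3 -m creep '[1,0,0,-0.012,0, 1,0,0,-0.012,0, 1,0,0,-0.008,0, 1,0,0,0,0, 1,0,0,0,0]'
```

```text
[[ 0.46394276 -0.34931761  0.114     ]] [[ 0.47213324 -0.37446753  0.114     ]
 [ 0.45541196 -0.32351025  0.114     ]]
[ 0.4638791  -0.34642768  0.1241174 ] [-3.11819892  0.02711206  0.30363473]
time: 15.15
tool_pos: [0.4636, -0.3462, 0.0894]
tool_rot: [-3.117, 0.028, 0.304]
contact_force: [0.5, -0.0, -0.0]
opening: 0.0917
```

```bash
python3 -m creep '[0.75,0,0,0,0, 0.65,0,0,0,0, 0.6,0,0,0,0, 0.55,0,0,0,0, 0.55,0,0,0,0, 0.5,0,0,0,0, 0.5,0,0,0,0]' 20; python3 -m creep '[0.5,0,0,0.004,0, 0.5,0,0,0.01,0, 0.5,0,0,0.02,0, 0.5,0,0,0.02,0, 0.5,0,0,0.02,0, 0.5,0,0,0.02,0, 0.5,0,0,0,0, 0.5,0,0,0,0]'
python3 - <<'E'
from h import *
shot("side","pics/s7.png",(140,200,200,180),4)
E
```

```text
time: 16.02
tool_pos: [0.464, -0.3467, 0.0904]
tool_rot: [-3.119, 0.027, 0.304]
contact_force: [-0.8, -0.5, -0.2]
opening: 0.0558
time: 17.02
tool_pos: [0.4636, -0.346, 0.1899]
tool_rot: [-3.119, 0.026, 0.304]
contact_force: [0.3, -0.4, -1.3]
opening: 0.0559
```

View pics/s7.png

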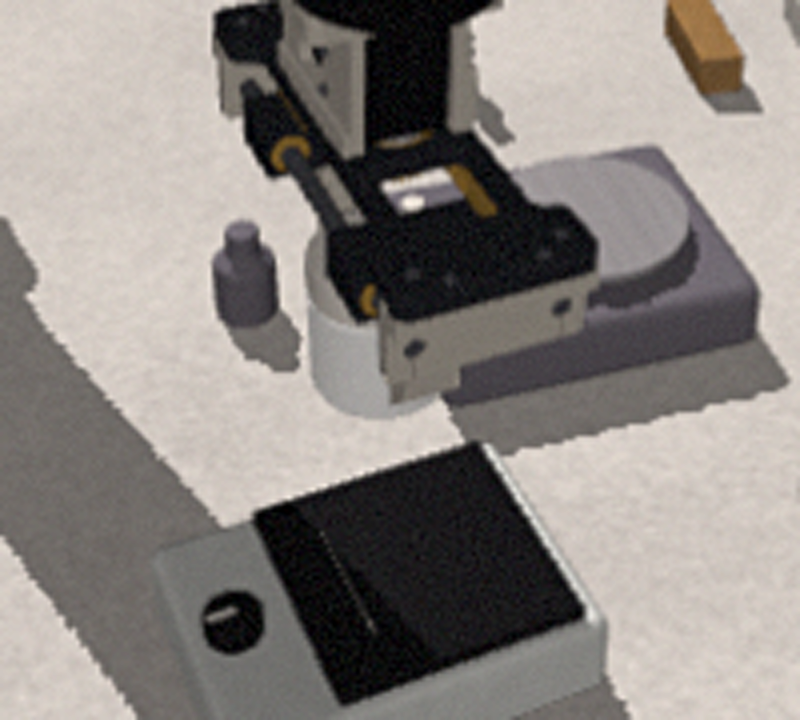

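```bash
python3 -m creep '[0.5,0.006,0.01,0,0, 0.5,0.0115,0.02,0,0, 0.5,0.0115,0.02,0,0, 0.5,0.0115,0.02,0,0, 0.5,0.0115,0.02,0,0, 0.5,0.0115,0.02,0,0, 0.5,0.0115,0.02,0,0, 0.5,0.0115,0.02,0,0, 0.5,0.0115,0.02,0,0, 0.5,0.0115,0.02,0,0, 0.5,0.006,0.01,0,0, 0.5,0,0,0,0]'
python3 - <<'E'
from h import *
s=read_camera("side")
print(px2w(s,np.array([(255,513),(482,442),(585,612),(345,705)])/4+[140,200]-.4,.052).mean(0))
E
python3 -m creep '[0.5,0,0,0,0]'
```

```text
time: 18.58
tool_pos: [0.5815, -0.13, 0.1808]
tool_rot: [-3.106, 0.036, 0.307]
contact_force: [0.3, 0.4, -1.2]
opening: 0.0557
[ 0.47342257 -0.35631745  0.052     ]
time: 18.75
tool_pos: [0.5809, -0.1311, 0.1807]
tool_rot: [-3.106, 0.037, 0.305]
contact_force: [0.4, -0.1, -1.2]
opening: 0.0562
```

Run:
```python
from h import *
from scipy.spatial.transform import Rotation as Ro
np.set_printoptions(precision=4,suppress=True)
p=telemetry.observe()
for k in("qpos","joint_efforts","tool_pos","tool_rot"):print(k,p[k])
print(Ro.from_euler("xyz",p["tool_rot"]).as_matrix()[:,2])
```

```text
qpos [-0.3536  0.5567  1.38    0.0063  1.2558  0.9105]
joint_efforts [  0.4328 -53.3388 -23.7541   0.1317   0.2165  -0.0006]
tool_pos [ 0.5809 -0.1311  0.1807]
tool_rot [-3.1057  0.0367  0.3053]
[-0.0457  0.0232 -0.9987]
```

```bash
python3 -m creep '[0.5,0.005,0.003,0,0, 0.5,0.003,0.001,0,0, 0.5,0,0,-0.02,0, 0.5,0,0,-0.02,0, 0.5,0,0,-0.02,0, 0.5,0,0,-0.01,0, 0.5,0,0,0,0, 0.5,0,0,0,0]'
python3 - <<'E'
from h import *
shot("side","pics/s8.png",(220,180,130,120),5)
E
```

```text
time: 19.75
tool_pos: [0.5907, -0.1295, 0.1106]
tool_rot: [-3.109, 0.033, 0.302]
contact_force: [0.2, 0.5, -1.0]
opening: 0.0557
```

View pics/s8.png

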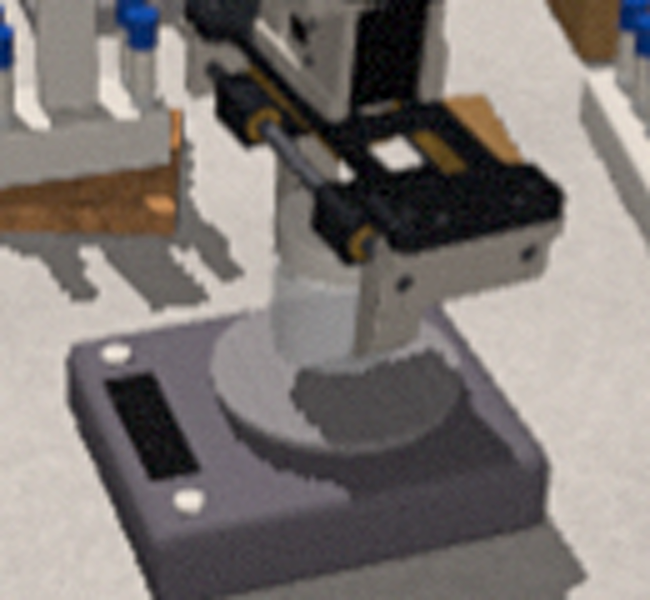

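```bash
python3 -m creep '[0.5,0,0.002,-0.006,0, 0.5,0,0,-0.005,0, 0.5,0,0,-0.003,0, 0.5,0,0,0,0, 0.5,0,0,0,0]';python3 -m creep '[0.5,0,0,-0.002,0, 0.5,0,0,0,0]'
```

```text
time: 20.42
tool_pos: [0.5912, -0.1275, 0.0969]
tool_rot: [-3.11, 0.032, 0.302]
contact_force: [-0.4, 0.2, -0.4]
opening: 0.0557
time: 20.68
tool_pos: [0.5913, -0.1275, 0.0949]
tool_rot: [-3.11, 0.032, 0.302]
contact_force: [-0.5, 0.4, -1.1]
opening: 0.0557
```

```bash
python3 -m creep '[0.5,0,0,-0.001,0, 0.5,0,0,0,0]'
```

```text
time: 20.92
tool_pos: [0.5913, -0.1275, 0.0939]
tool_rot: [-3.11, 0.031, 0.302]
contact_force: [0.3, -0.1, -0.1]
opening: 0.056
```

```bash
python3 -m creep '[0.5,0,0,-0.001,0, 0.5,0,0,0,0]'; python3 -m creep '[0.5,0,0,-0.001,0, 0.5,0,0,0,0]'
python3 - <<'E'
from h import *
shot("side","pics/s9.png",(220,180,130,120),5)
E
```

```text
time: 21.18
tool_pos: [0.5916, -0.1276, 0.0937]
tool_rot: [-3.111, 0.031, 0.302]
contact_force: [0.6, -0.3, -0.5]
opening: 0.056
time: 21.42
tool_pos: [0.5917, -0.1276, 0.0936]
tool_rot: [-3.111, 0.03, 0.302]
contact_force: [0.0, -0.6, -1.1]
opening: 0.056
```

View pics/s9.png

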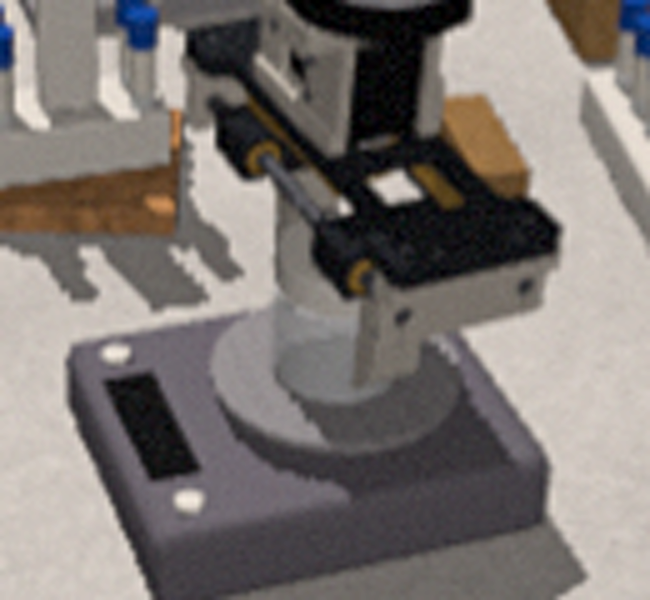

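Z stalls at 0.0936, so it is in contact with the pan. Releasing slowly, then rising.

```bash
python3 -m creep '[0.63,0,0,0,0, 0.66,0,0,0,0, 0.7,0,0,0,0, 0.8,0,0,0,0, 1,0,0,0,0, 1,0,0,0,0, 1,0,0,0,0]'; python3 -m creep '[1,0,0,0.02,0, 1,0,0,0.03,0, 1,0,0,0.03,0, 1,0,0,0.03,0, 1,0,0,0.03,0, 1,0,0,0,0]'
python3 - <<'E'
from h import *
shot("side","pics/s10.png",(200,130,180,180),3.3)
shot("top","pics/t10.png",(290,165,160,140),5)
E
```

```text
time: 22.35
tool_pos: [0.5917, -0.1277, 0.093]
tool_rot: [-3.111, 0.03, 0.302]
contact_force: [0.3, -0.3, 0.6]
opening: 0.0914
time: 23.1
tool_pos: [0.5907, -0.1273, 0.2366]
tool_rot: [-3.11, 0.032, 0.302]
contact_force: [-0.6, -0.2, -0.5]
opening: 0.0914
```

View pics/s10.png

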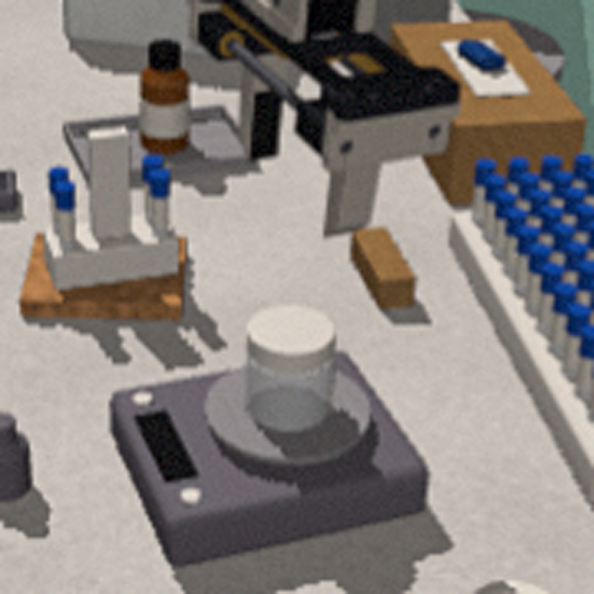

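Run:
```python
from h import *
s=read_camera("side");f=lambda l:np.array(l)/3.3+[200,130]-.4
print("jar",px2w(s,f([(291,333)]),.117),"pan edges",px2w(s,f([(205,409),(371,409)]),.055))
# pan mask ellipse fit
```

```text
jar [[ 0.58807265 -0.13459711  0.117     ]] pan edges [[ 0.53623768 -0.12404234  0.055     ]
 [ 0.64306288 -0.13767233  0.055     ]]
```

View pics/t10.png

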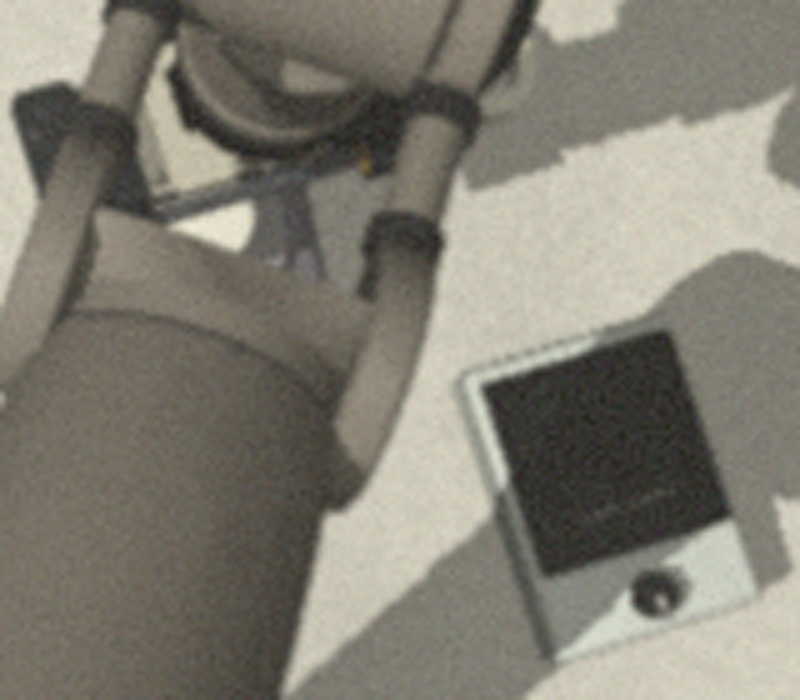

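```bash
python3 -m creep '[1,-0.001,0.02,0,0, 1,-0.002,0.045,0,0, 1,-0.002,0.045,0,0, 1,-0.002,0.045,0,0, 1,-0.002,0.045,0,0, 1,-0.002,0.045,0,0, 1,-0.002,0.045,0,0, 1,-0.002,0.045,0,0, 1,-0.002,0.045,0,0, 1,-0.002,0.03,0,0, 1,0,0.015,0,0, 1,0,0,0,0]'
python3 - <<'E'
from h import *
s=read_camera("side");print(px2w(s,[(250-.4,143-.4)],.103))
q=telemetry.observe()["qpos"];print(q,q[1]+q[2]+q[4]-np.pi)
E
```

```text
time: 24.75
tool_pos: [0.5563, 0.3235, 0.2189]
tool_rot: [-3.097, 0.061, 0.307]
contact_force: [0.2, -0.1, 0.5]
opening: 0.0922
[[0.56679938 0.36279688 0.103     ]]
[0.38382401 0.61558256 1.16655129 0.05012687 1.41715472 1.64089361] 0.05769591585006495
```

```bash
python3 -m creep '[1,0,0,0,0, 1,0,0,0,0]'; python3 -m creep '[1,0.002,0.005,0,0, 1,0.002,0.005,0,0, 1,0.002,0.005,0,0, 1,0.002,0.005,0,0, 1,0.002,0.005,0,0, 1,0.002,0.005,0,0, 1,0,0,0,0, 1,0,0,0,0]'
python3 - <<'E'
from h import *
q=telemetry.observe()["qpos"];print(q,q[1]+q[2]+q[4]-np.pi)
E
```

```text
time: 25.05
tool_pos: [0.557, 0.3206, 0.2189]
tool_rot: [-3.097, 0.062, 0.303]
contact_force: [-0.1, -0.4, 0.6]
opening: 0.0917
time: 26.05
tool_pos: [0.5705, 0.3518, 0.2189]
tool_rot: [-3.097, 0.061, 0.302]
contact_force: [0.6, -0.4, 0.2]
opening: 0.0915
[0.41587751 0.66840112 1.06949822 0.05120979 1.45972149 1.67915279] 0.05602817251363312
```

```bash
cat > q.py <<'E'
from h import *
q=telemetry.observe()["qpos"];print("q",np.round(q,4),"sum",round(q[1]+q[2]+q[4]-np.pi,4))
E
python3 -m creep '[1,-0.05,-0.02,0,0, 1,-0.05,-0.02,0,0, 1,0,0,0,0, 1,0,0,0,0]'; python3 q.py; python3 -m creep '[1,0.05,0.02,0,0, 1,0.05,0.02,0,0, 1,0,0,0,0, 1,0,0,0,0]'; python3 q.py
```

```text
time: 26.55
tool_pos: [0.4675, 0.3097, 0.2168]
tool_rot: [-3.098, 0.064, 0.301]
contact_force: [-0.1, 0.2, 0.7]
opening: 0.092
q [0.4215 0.4633 1.4369 0.053  1.3003 1.6773] sum 0.0589
time: 27.05
tool_pos: [0.572, 0.3508, 0.2149]
tool_rot: [-3.098, 0.065, 0.3]
contact_force: [0.9, -0.5, -0.8]
opening: 0.092
q [0.4138 0.675  1.0685 0.0509 1.4581 1.6789] sum 0.06
```

```bash
python3 -m creep '[1,0,0,0.05,0, 1,0,0,0.05,0, 1,0,0,0,0, 1,0,0,0,0]'; python3 q.py; python3 -m creep '[1,0,0,-0.05,0, 1,0,0,-0.05,0, 1,0,0,0,0, 1,0,0,0,0]'; python3 q.py
```

```text
time: 27.55
tool_pos: [0.5693, 0.3498, 0.318]
tool_rot: [-3.098, 0.067, 0.3]
contact_force: [0.7, -0.5, -0.7]
opening: 0.0918
q [0.414  0.6297 0.8765 0.0509 1.6966 1.691 ] sum 0.0612
time: 28.05
tool_pos: [0.5675, 0.3492, 0.216]
tool_rot: [-3.098, 0.067, 0.3]
contact_force: [-0.1, 0.3, 1.1]
opening: 0.0918
q [0.4143 0.6659 1.0824 0.0509 1.455  1.6787] sum 0.0618
```

```bash
python3 -m creep '[1,0,0,0.01,0.18, 1,0,0,0,0.18, 1,0,0,0,0.18, 1,0,0,0,0.18, 1,0,0,0,0.18, 1,0,0,0,0.18, 1,0,0,0,0.18, 1,0,0,0,0.18, 1,0,0,0,0.18, 1,0,0,0,0]'; python3 q.py; python3 -m creep '[1,0,0,0,0.18, 1,0,0,0,0.18, 1,0,0,0,0.18, 1,0,0,0,0.18, 1,0,0,0,0.18, 1,0,0,0,0.18, 1,0,0,0,0.18, 1,0,0,0,0.18, 1,0,0,0,0, 1,0,0,0,0]'; python3 q.py
```

```text
time: 29.3
tool_pos: [0.574, 0.3526, 0.2521]
tool_rot: [-3.124, 0.047, 1.97]
contact_force: [0.7, -0.5, -0.4]
opening: 0.092
q [ 0.4571  0.6427  1.0257 -0.0458  1.4937  0.0628] sum 0.0205
time: 30.55
tool_pos: [0.5776, 0.354, 0.2667]
tool_rot: [-3.138, 0.059, -2.875]
contact_force: [-0.5, 0.8, -0.6]
opening: 0.092
q [ 0.4427  0.594   1.0741 -0.0137  1.4158 -1.3924] sum -0.0578
```

```bash
python3 -m creep '[1,0,-0.05,0,0, 1,0,-0.05,0,0, 1,0,-0.05,0,0, 1,0,-0.05,0,0, 1,0,0,0,0, 1,0,0,0,0]'; python3 q.py; python3 -m creep '[1,0,0.05,0,0, 1,0,0.05,0,0, 1,0,0.05,0,0, 1,0,0.05,0,0, 1,0,0,0,0, 1,0,0,0,0]'; python3 q.py
```

```text
time: 31.3
tool_pos: [0.5774, 0.1498, 0.2684]
tool_rot: [-3.139, 0.063, -2.898]
contact_force: [-0.0, 0.2, -0.3]
opening: 0.0918
q [ 0.1228  0.4294  1.345   0.0057  1.3047 -1.6932] sum -0.0625
time: 32.05
tool_pos: [0.5747, 0.3631, 0.2678]
tool_rot: [-3.141, 0.064, -2.901]
contact_force: [1.3, 0.4, 0.1]
opening: 0.0917
q [ 0.4573  0.5961  1.0675 -0.0149  1.4161 -1.3526] sum -0.0619
```

```bash
python3 -m creep '[1,-0.008,-0.008,-0.02,0, 1,0,0,-0.02,0, 1,0,0,-0.02,0, 1,0,0,0,0, 1,0,0,0,0]'; python3 q.py
python3 - <<'E'
from h import *
shot("wrist","pics/w11.png");shot("side","pics/s11.png",(170,80,160,140),4)
E
```

```text
time: 32.67
tool_pos: [0.5672, 0.3518, 0.2087]
tool_rot: [-3.141, 0.066, -2.907]
contact_force: [-0.2, -0.1, 0.3]
opening: 0.0917
q [ 0.447   0.6052  1.213  -0.0157  1.2589 -1.3541] sum -0.0644
```

View pics/w11.png

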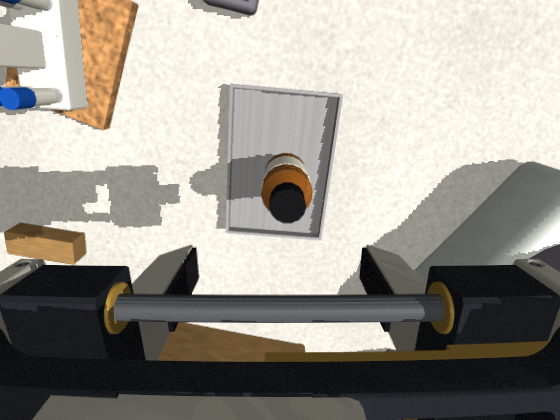

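View pics/s11.png

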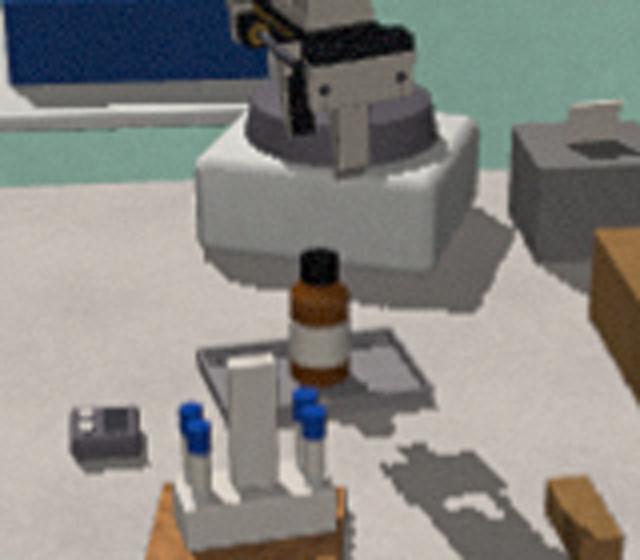

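Run:
```python
from h import *
np.set_printoptions(precision=4,suppress=True)
w=read_camera("wrist");print(px2w(w,[(288,203)],.103),px2w(w,[(288,177)],.05))
T=px2w(w,[(229,84),(341,94),(321,238),(227,233)],.014);print(T,T.mean(0))
P=px2w(w,[(109,128)],.016);print(P)
s=read_camera("side");print(px2w(s,np.array([(319,260)])/4+[170,80]-.4,.103))
```

```text
[[0.5627 0.3575 0.103 ]] [[0.5566 0.3573 0.05  ]]
[[0.4893 0.2828 0.014 ]
 [0.4729 0.3906 0.014 ]
 [0.6282 0.4155 0.014 ]
 [0.6473 0.309  0.014 ]] [0.5594 0.3495 0.014 ]
[[0.5577 0.171  0.016 ]]
[[0.5643 0.3478 0.103 ]]
```

```bash
python3 -m creep '[1,-0.003,0.001,-0.02,0, 1,0,0,-0.02,0, 1,0,0,-0.02,0, 1,0,0,-0.02,0, 1,0,0,-0.01,0, 1,0,0,0,0, 1,0,0,0,0]'
python3 - <<'E'
from h import *
shot("wrist","pics/w12.png");shot("side","pics/s12.png",(200,110,120,100),5)
E
```

```text
time: 33.75
tool_pos: [0.5659, 0.3545, 0.121]
tool_rot: [3.141, 0.075, -2.906]
contact_force: [0.7, 0.9, -0.0]
opening: 0.0917
```

View pics/w12.png

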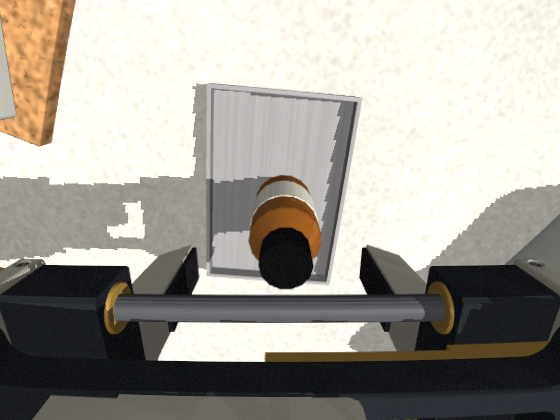

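View pics/s12.png

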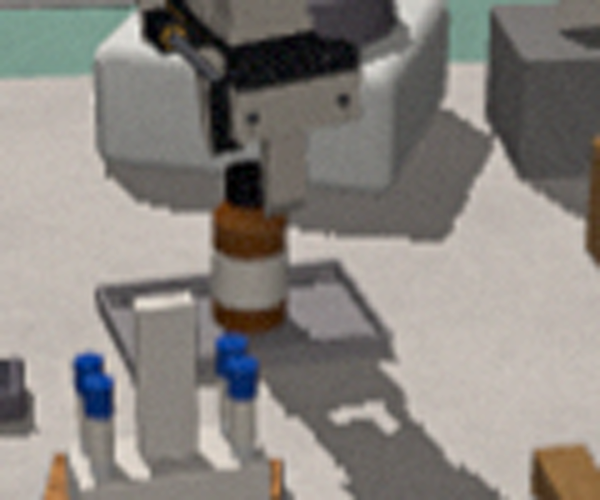

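Run:
```python
from h import *
np.set_printoptions(precision=4,suppress=True)
w=read_camera("wrist");print(px2w(w,[(286,256)],.103),px2w(w,[(285,232)],.07))
from scipy.spatial.transform import Rotation as Ro
p=telemetry.observe();R=Ro.from_euler("xyz",p["tool_rot"]).as_matrix();print(p["tool_pos"],p["tool_pos"]+R[:,2]*.006,R[:,2])
```

```text
[[0.5592 0.3562 0.103 ]] [[0.5614 0.3568 0.07  ]]
[0.5658 0.3544 0.1209] [0.5662 0.3546 0.115 ] [ 0.0723  0.0183 -0.9972]
```

```bash
python3 -m creep '[1,-0.003,0.001,-0.005,0, 1,0,0,-0.01,0, 1,0,0,-0.01,0, 1,0,0,-0.01,0, 1,0,0,-0.01,0, 1,0,0,-0.004,0, 1,0,0,0,0, 1,0,0,0,0]'
python3 - <<'E'
from h import *
shot("wrist","pics/w13.png");shot("side","pics/s13.png",(200,110,120,100),5)
E
```

```text
time: 34.9
tool_pos: [0.5624, 0.3554, 0.0682]
tool_rot: [3.141, 0.074, -2.906]
contact_force: [0.5, 0.9, 0.2]
opening: 0.0915
```

View pics/w13.png

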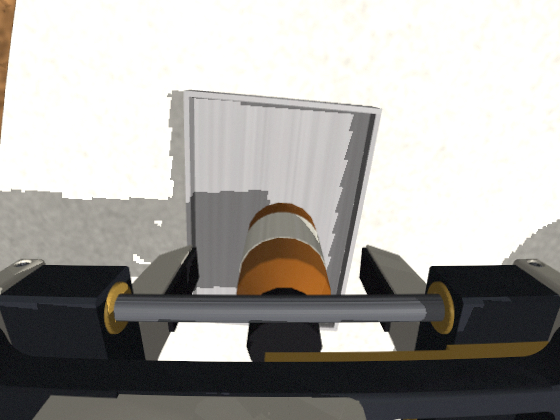

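View pics/s13.png

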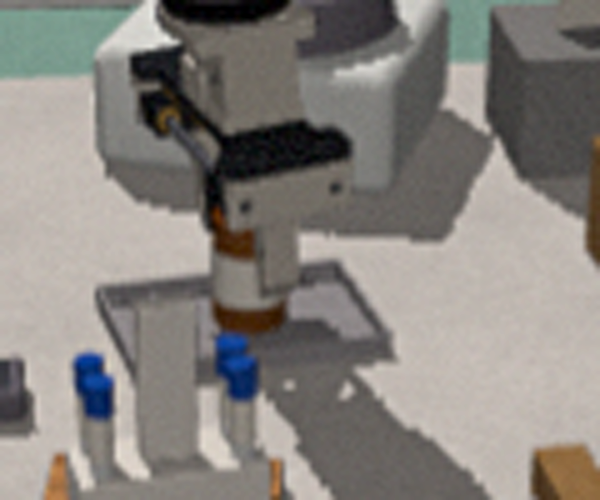

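Run:
```python
from h import *
from scipy.spatial.transform import Rotation as Ro
s=read_camera("side");p=telemetry.observe();R=Ro.from_euler("xyz",p["tool_rot"]).as_matrix()
f=lambda q:(w2px(s,q)-[200,110])*5
print([f(p["tool_pos"]+R@np.array([0,a,.024])) for a in(-.05,.05)])
print([(x,f([x,.354,.06])) for x in(.556,.562,.568)])
```

```text
[array([[273.92670101, 290.88721152]]), array([[217.73542659, 224.64409485]])]
[(0.556, array([[232.0279815 , 235.32083797]])), (0.562, array([[241.87676445, 234.87457833]])), (0.568, array([[251.71355615, 234.42954749]]))]
```

```bash
python3 -m creep '[0.7,0.001,0,0.002,0, 0.6,0,0,0,0, 0.5,0,0,0,0, 0.45,0,0,0,0, 0.4,0,0,0,0, 0.4,0,0,0,0, 0.4,0,0,0,0, 0.4,0,0,0,0]' 25; python3 q.py; python3 -m creep '[0.4,0,0,0.005,0, 0.4,0,0,0.01,0, 0.4,0,0,0.02,0, 0.4,0,0,0.02,0, 0.4,0,0,0.02,0, 0.4,0,0,0.02,0, 0.4,0,0,0.01,0, 0.4,0,0,0,0]'; python3 q.py;  python3 - <<'E'
from h import *
shot("side","pics/s14.png",(180,90,140,120),5)
E
```

```text
time: 36.05
tool_pos: [0.5638, 0.3558, 0.0713]
tool_rot: [3.14, 0.076, -2.906]
contact_force: [0.8, 1.0, -0.2]
opening: 0.0455
q [ 0.4548  0.7346  1.3762 -0.0185  0.9566 -1.3415] sum -0.0742
time: 37.05
tool_pos: [0.5626, 0.3551, 0.1816]
tool_rot: [3.141, 0.074, -2.906]
contact_force: [-0.6, -0.7, -2.6]
opening: 0.045
q [ 0.4546  0.6184  1.2663 -0.0164  1.1844 -1.346 ] sum -0.0725
```

View pics/s14.png

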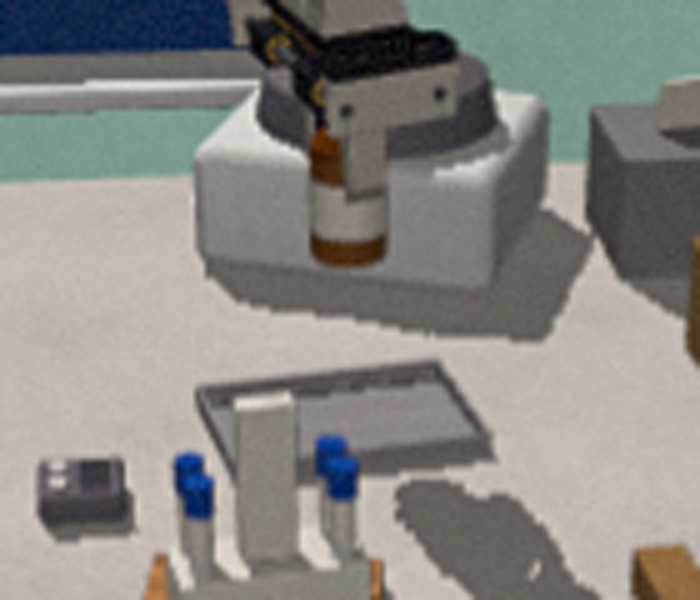

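```bash
python3 -m creep '[0.4,0,0,0.02,0, 0.4,0,0,0.02,0, 0.4,0,0,0.02,0, 0.4,0,0,0.01,0, 0.4,0,0,0,0]'; python3 -m creep '[0.4,-0.001,-0.01,0,0, 0.4,-0.0025,-0.02,0,0, 0.4,-0.0025,-0.02,0,0, 0.4,-0.0025,-0.02,0,0, 0.4,-0.0025,-0.02,0,0, 0.4,-0.0025,-0.02,0,0, 0.4,-0.0025,-0.02,0,0, 0.4,-0.0025,-0.02,0,0, 0.4,0,0,0,0]'; python3 q.py
```

```text
time: 37.72
tool_pos: [0.5602, 0.3538, 0.2463]
tool_rot: [-3.14, 0.062, -2.906]
contact_force: [-0.1, 0.6, -2.4]
opening: 0.045
time: 38.85
tool_pos: [0.5375, 0.193, 0.2387]
tool_rot: [-3.137, 0.05, -2.907]
contact_force: [-0.2, 0.3, -1.2]
opening: 0.0455
q [ 0.2124  0.4109  1.4569 -0.0037  1.2241 -1.5919] sum -0.0497
```

```bash
python3 -m creep '[0.4,-0.0025,-0.02,0.003,0, 0.4,-0.0025,-0.02,0,0, 0.4,-0.0025,-0.02,0,0, 0.4,-0.0025,-0.02,0,0, 0.4,-0.0025,-0.02,0,0, 0.4,-0.0025,-0.02,0,0, 0.4,-0.0025,-0.02,0,0, 0.4,-0.0025,-0.02,0,0, 0.4,-0.0025,-0.02,0,0, 0.4,-0.0025,-0.02,0,0, 0.4,-0.0025,-0.02,0,0, 0.4,0,0,0,0]'; python3 q.py
python3 - <<'E'
from h import *
shot("side","pics/s15.png",(120,130,240,200),3)
E
```

```text
time: 40.35
tool_pos: [0.5084, -0.0357, 0.2415]
tool_rot: [-3.139, 0.053, -2.906]
contact_force: [1.0, 1.0, -2.4]
opening: 0.0456
q [-0.2332  0.2957  1.6225  0.0236  1.1747 -2.0482] sum -0.0487
```

View pics/s15.png

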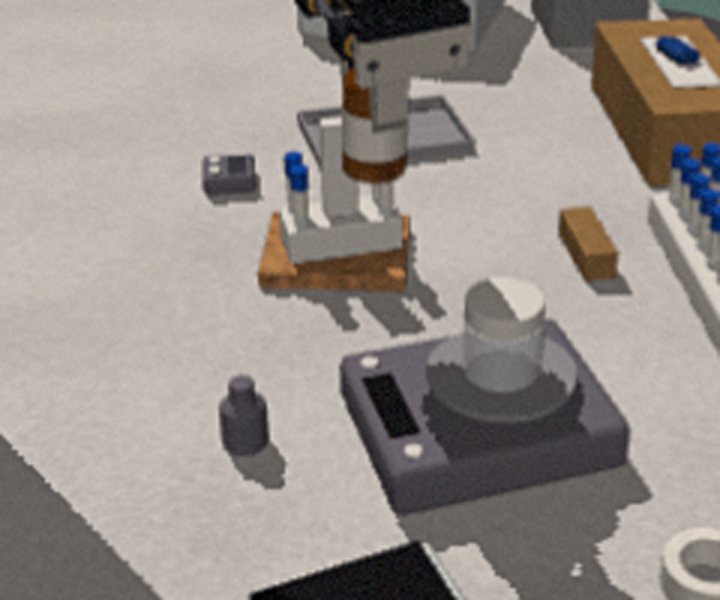

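```bash
python3 -m creep '[0.4,-0.002,-0.02,0,0, 0.4,-0.0025,-0.025,0,0, 0.4,-0.0025,-0.025,0,0, 0.4,-0.0025,-0.025,0,0, 0.4,-0.0025,-0.025,0,0, 0.4,-0.0025,-0.025,0,0, 0.4,-0.0025,-0.025,0,0, 0.4,-0.0025,-0.025,0,0, 0.4,-0.0025,-0.025,0,0, 0.4,-0.0025,-0.025,0,0, 0.4,-0.0025,-0.02,0,0, 0.4,0,0,0,0]';python3 -m creep '[0.4,0,-0.02,0,0, 0.4,0,-0.01,0,0, 0.4,0,0,0,0, 0.4,0,0,0,0]'; python3 q.py
```

```text
time: 41.9
tool_pos: [0.4836, -0.2987, 0.2411]
tool_rot: [3.14, 0.058, -2.894]
contact_force: [0.1, -0.3, -2.6]
opening: 0.0452
time: 42.4
tool_pos: [0.4842, -0.3288, 0.241]
tool_rot: [3.139, 0.058, -2.893]
contact_force: [0.2, 0.4, -1.8]
opening: 0.0454
q [-0.7529  0.4421  1.401   0.0526  1.2701 -2.5872] sum -0.0284
```

```bash
python3 -m creep '[0.4,-0.006,-0.012,0,0, 0.4,-0.006,-0.012,0,0, 0.4,0,0,-0.015,0, 0.4,0,0,-0.02,0, 0.4,0,0,-0.02,0, 0.4,0,0,-0.02,0, 0.4,0,0,-0.01,0, 0.4,0,0,0,0, 0.4,0,0,0,0]'; python3 q.py
python3 - <<'E'
from h import *
shot("side","pics/s16.png",(140,230,160,160),3.7)
shot("wrist","pics/w16.png")
E
```

```text
time: 43.52
tool_pos: [0.4698, -0.3534, 0.1497]
tool_rot: [3.136, 0.057, -2.894]
contact_force: [-0.0, -1.0, -1.6]
opening: 0.0453
q [-0.8015  0.5354  1.5136  0.0594  1.07   -2.6476] sum -0.0226
```

View pics/s16.png

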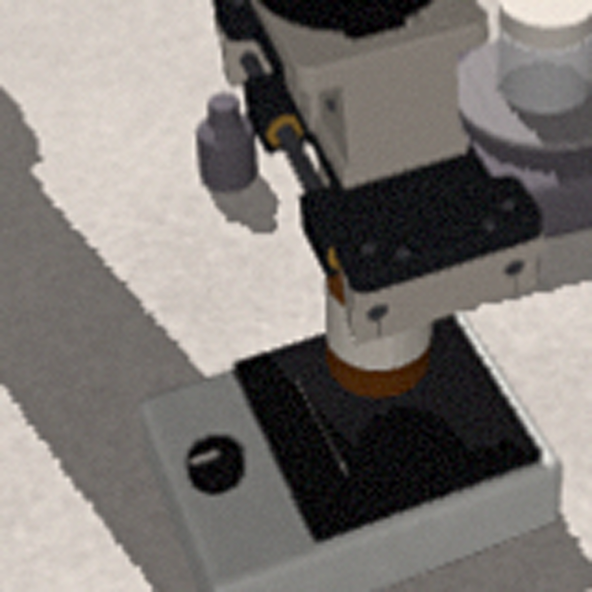

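View pics/w16.png

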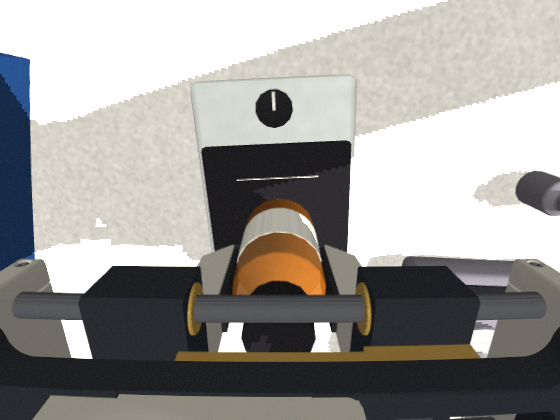

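Run:
```python
from h import *
s=read_camera("side");f=lambda l:np.array(l)/3.7+[140,230]-.4
print(px2w(s,f([(379,376)]),.0817),px2w(s,f([(236,362),(455,318),(540,462),(318,540)]),.052).mean(0))
```

```text
[[ 0.46989638 -0.36369432  0.0817    ]] [ 0.47366955 -0.3604258   0.052     ]
```

Relative offset: the bottle needs about (+3.5, +2) mm. Lowering to contact.

```bash
python3 -m creep '[0.4,0.003,0.001,-0.005,0, 0.4,0,0,-0.008,0, 0.4,0,0,-0.006,0, 0.4,0,0,-0.004,0, 0.4,0,0,0,0, 0.4,0,0,0,0]';python3 -m creep '[0.4,0,0,-0.003,0, 0.4,0,0,0,0]';python3 -m creep '[0.4,0,0,-0.0015,0, 0.4,0,0,0,0]'
```

```text
time: 44.42
tool_pos: [0.4732, -0.3524, 0.1258]
tool_rot: [3.137, 0.058, -2.894]
contact_force: [-0.5, 0.6, -0.9]
opening: 0.0455
time: 44.68
tool_pos: [0.4733, -0.3525, 0.1229]
tool_rot: [3.137, 0.058, -2.894]
contact_force: [-0.3, 0.4, -2.5]
opening: 0.0452
time: 44.92
tool_pos: [0.4734, -0.3526, 0.1214]
tool_rot: [3.138, 0.058, -2.894]
contact_force: [0.2, -0.3, -2.3]
opening: 0.0452
```

```bash
python3 -m creep '[0.4,0,0,-0.001,0, 0.4,0,0,0,0]';python3 -m creep '[0.4,0,0,-0.001,0, 0.4,0,0,0,0]'; python3 -m creep '[0.4,0,0,-0.001,0, 0.4,0,0,0,0]'
```

```text
time: 45.18
tool_pos: [0.4735, -0.3527, 0.1205]
tool_rot: [3.138, 0.058, -2.894]
contact_force: [-0.1, -0.2, -1.8]
opening: 0.0454
time: 45.42
tool_pos: [0.4735, -0.3528, 0.1206]
tool_rot: [3.139, 0.059, -2.894]
contact_force: [0.8, 0.1, -2.1]
opening: 0.0453
time: 45.68
tool_pos: [0.4736, -0.3529, 0.1205]
tool_rot: [3.139, 0.059, -2.894]
contact_force: [-0.1, 0.1, -2.3]
opening: 0.0454
```

Contact at 0.1205. Releasing.

```bash
python3 -m creep '[0.4,0,0,-0.001,0, 0.51,0,0,0,0, 0.54,0,0,0,0, 0.6,0,0,0,0, 0.7,0,0,0,0, 0.9,0,0,0,0, 1,0,0,0,0, 1,0,0,0,0, 1,0,0,0,0]'; python3 -m creep '[1,0,0,0.01,0, 1,0,0,0.02,0, 1,0,0,0.03,0, 1,0,0,0.03,0, 1,0,0,0.03,0, 1,0,0,0,0]'
python3 - <<'E'
from h import *
shot("side","pics/s17.png",(140,200,200,190),3)
E
```

```text
time: 46.8
tool_pos: [0.4739, -0.3531, 0.1197]
tool_rot: [3.14, 0.059, -2.894]
contact_force: [-0.5, 0.0, 0.2]
opening: 0.0916
time: 47.55
tool_pos: [0.4738, -0.353, 0.2469]
tool_rot: [-3.141, 0.061, -2.894]
contact_force: [-0.4, -0.5, 0.3]
opening: 0.092
```

View pics/s17.png

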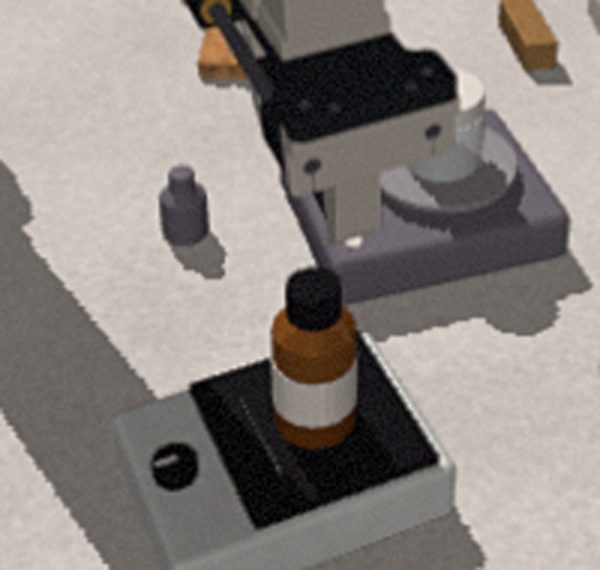

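```bash
python3 -m creep '[1,0.001,0.02,0,0, 1,0.002,0.04,0,-0.01, 1,0.002,0.04,0,-0.01, 1,0.002,0.04,0,-0.01, 1,0.002,0.04,0,-0.01, 1,0.002,0.04,0,-0.01, 1,0.002,0.04,0,-0.01, 1,0.002,0.04,0,-0.01, 1,0.002,0.04,0,-0.01, 1,0.002,0.04,0,-0.01, 1,0.002,0.03,0,-0.01, 1,0.002,0.015,0,0]'; python3 -m creep '[1,0,0,0,0, 1,0,0,0,0]';python3 q.py
python3 - <<'E'
from h import *
shot("side","pics/s18.png",(170,110,150,140),4)
shot("wrist","pics/w18.png")
E
```

```text
time: 49.1
tool_pos: [0.4827, 0.0997, 0.2309]
tool_rot: [3.121, 0.037, -2.996]
contact_force: [-0.3, 0.6, -0.2]
opening: 0.0917
time: 49.35
tool_pos: [0.4816, 0.1, 0.2299]
tool_rot: [3.122, 0.034, -2.993]
contact_force: [0.0, 0.4, 0.6]
opening: 0.0917
q [ 0.0345  0.2831  1.6744  0.0259  1.1523 -1.6951] sum -0.0318
```

View pics/s18.png

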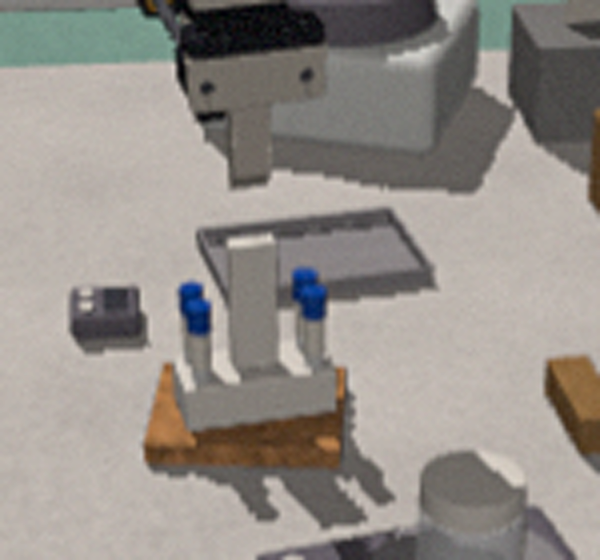

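View pics/w18.png

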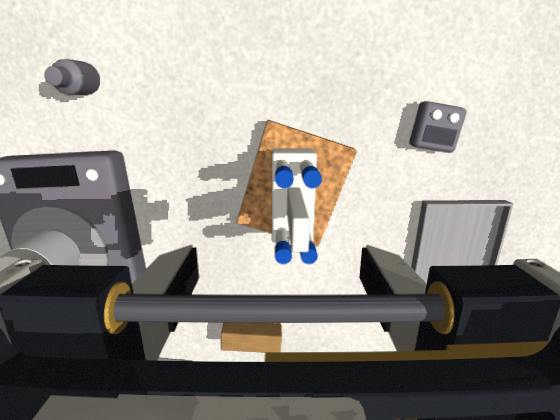

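Run:
```python
from h import *
np.set_printoptions(precision=4,suppress=True)
w=read_camera("wrist");P=px2w(w,[(284,176),(313,176),(283,251),(309,251)],.102);print(P,P.mean(0))
d=P[2]-P[0]+P[3]-P[1];print(np.arctan2(d[1],d[0]))
s=read_camera("side");f=lambda l:np.array(l)/4+[170,110]-.4
P=px2w(s,f([(191,290),(198,308),(305,276),(314,291)]),.102);print(P,P.mean(0))
d=P[2]-P[0]+P[3]-P[1];print(np.arctan2(d[1],d[0]))
print(px2w(s,f([(252,241)]),.136))
```

```text
[[0.4587 0.1025 0.102 ]
 [0.4552 0.1269 0.102 ]
 [0.5292 0.1125 0.102 ]
 [0.5259 0.1364 0.102 ]] [0.4922 0.1196 0.102 ]
0.13741700711936072
[[0.4574 0.1224 0.102 ]
 [0.4604 0.0982 0.102 ]
 [0.5306 0.1333 0.102 ]
 [0.534  0.1123 0.102 ]] [0.4956 0.1165 0.102 ]
0.16836737984671943
[[0.4962 0.1186 0.136 ]]
```

```bash
python3 -m creep '[1,0.006,0.01,0,0, 1,0.006,0.008,-0.01,0, 1,0,0,-0.02,0, 1,0,0,-0.02,0, 1,0,0,-0.01,0, 1,0,0,0,0, 1,0,0,0,0]';python3 q.py
python3 - <<'E'
from h import *
shot("side","pics/s19.png",(170,110,150,140),4)
shot("wrist","pics/w19.png")
E
```

```text
time: 50.42
tool_pos: [0.4966, 0.1198, 0.167]
tool_rot: [3.121, 0.036, -2.996]
contact_force: [0.5, 0.7, -0.1]
opening: 0.0917
q [ 0.0733  0.3847  1.7169  0.027   1.0053 -1.658 ] sum -0.0347
```

View pics/s19.png

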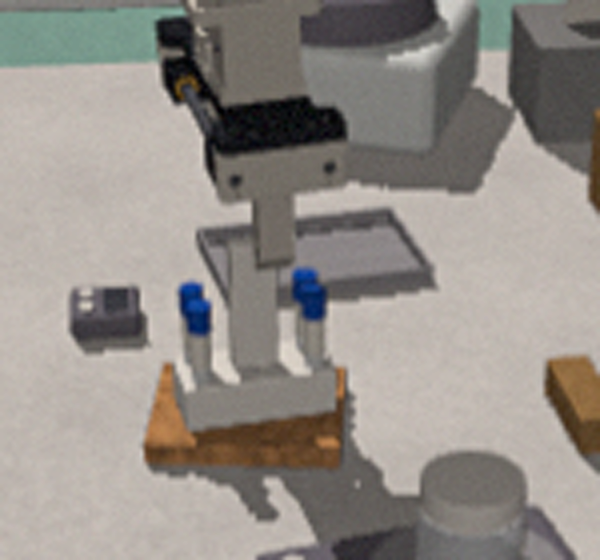

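View pics/w19.png

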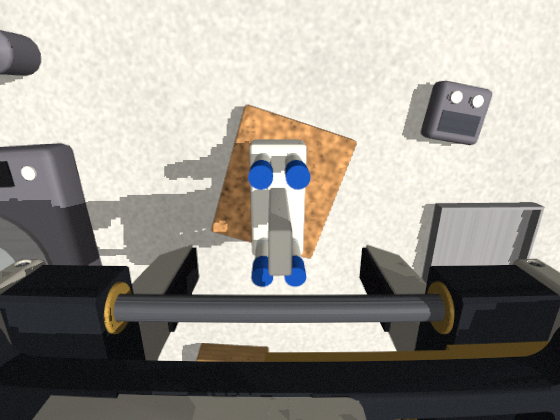

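```bash
python3 -m creep '[1,-0.002,0,-0.008,0, 1,0,0,-0.012,0, 1,0,0,-0.012,0, 1,0,0,-0.005,0, 1,0,0,0,0, 0.7,0,0,0,0, 0.4,0,0,0,0, 0.2,0,0,0,0, 0.1,0,0,0,0]';python3 -m creep '[0,0,0,0,0, 0,0,0,0,0, 0,0,0,0,0, 0,0,0,0,0, 0,0,0,0,0, 0,0,0,0,0]' 25
```

```text
time: 51.65
tool_pos: [0.4949, 0.1197, 0.1286]
tool_rot: [3.121, 0.039, -2.996]
contact_force: [-0.0, 0.3, 0.9]
opening: 0.0566
time: 52.4
tool_pos: [0.4951, 0.1194, 0.1289]
tool_rot: [3.122, 0.039, -2.996]
contact_force: [0.7, -1.2, -1.3]
opening: 0.0138
```

```bash
python3 -m creep '[0,0,0,0.005,0, 0,0,0,0.01,0, 0,0,0,0.02,0, 0,0,0,0.02,0, 0,0,0,0.01,0, 0,0,0,0,0]'; python3 -m creep '[0,0.003,0.01,0,0, 0,0.0055,0.02,0,0, 0,0.0055,0.02,0,0, 0,0.0055,0.02,0,0, 0,0.0055,0.02,0,0, 0,0.0055,0.02,0,0, 0,0.0055,0.02,0,0, 0,0.0055,0.02,0,0, 0,0.0055,0.02,0,0, 0,0.0055,0.02,0,0, 0,0.0055,0.02,0,0, 0,0,0,0,0]'; python3 q.py
```

```text
time: 53.15
tool_pos: [0.4941, 0.1198, 0.1969]
tool_rot: [3.121, 0.038, -2.996]
contact_force: [0.9, 0.3, -1.5]
opening: 0.0143
time: 54.65
tool_pos: [0.5507, 0.3439, 0.1873]
tool_rot: [3.122, 0.023, -2.995]
contact_force: [0.4, -0.2, -2.2]
opening: 0.0136
q [ 0.4346  0.6057  1.2713  0.0133  1.2365 -1.2871] sum -0.028
```

```bash
python3 -m creep '[0,0,0,0,0, 0,0.007,0.004,0,0, 0,0,0,-0.015,0, 0,0,0,-0.02,0, 0,0,0,-0.01,0, 0,0,0,0,0, 0,0,0,0,0]'
python3 - <<'E'
from h import *
shot("side","pics/s20.png",(190,100,130,110),6)
shot("wrist","pics/w20.png")
shot("top","pics/t20.png",(100,150,160,130),5)
E
```

```text
time: 55.52
tool_pos: [0.5578, 0.3458, 0.1384]
tool_rot: [3.123, 0.02, -2.998]
contact_force: [0.1, 0.1, -1.9]
opening: 0.0142
```

View pics/s20.png

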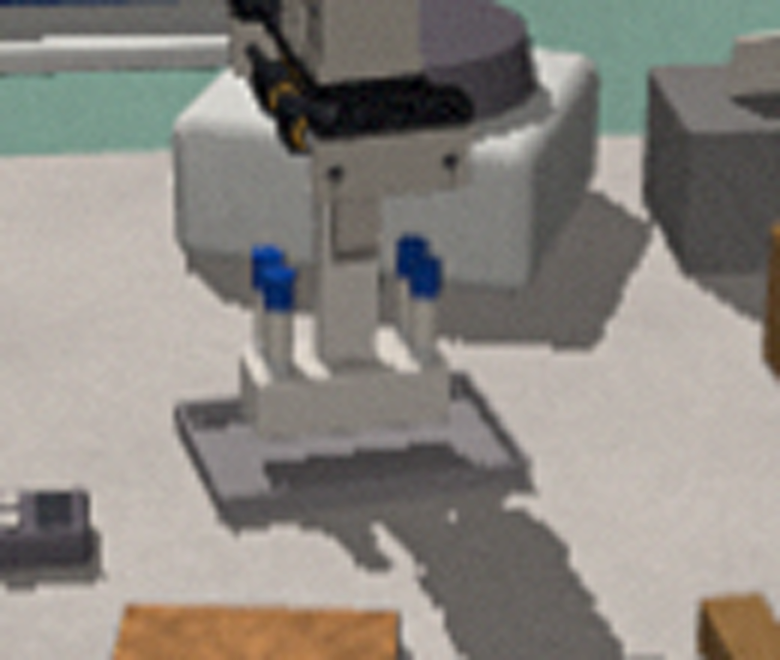

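View pics/w20.png

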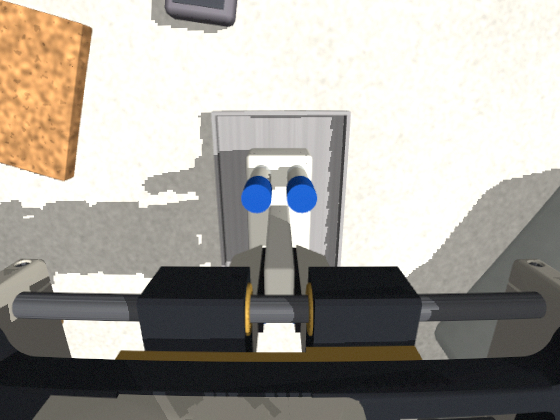

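View pics/t20.png

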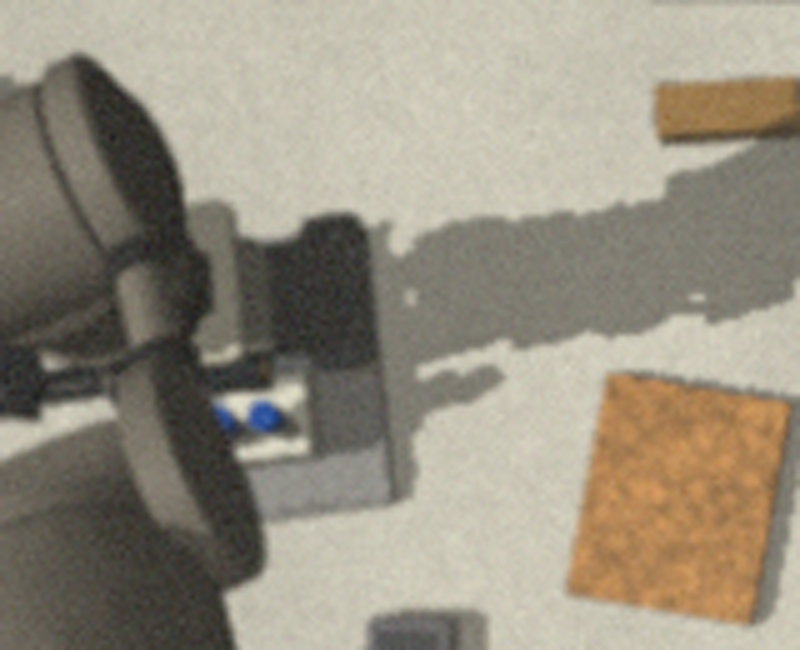

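Run:
```python
from h import *
np.set_printoptions(precision=4,suppress=True)
w=read_camera("wrist");u=.1384-.1127
print("caps mid",px2w(w,[(257,193),(301,193)],u+.086).mean(0)); 
B=px2w(w,[(247,157),(312,157)],u+.032);print("block end mid",B,B.mean(0))
T=px2w(w,[(213,113),(349,113)],.014);print("tray end",T,T.mean(0))
# expected tray center from end: half length 80 along yaw .143
e=np.array([np.cos(.143),np.sin(.143)]);print("tray c",T.mean(0)[:2]+.080*e,"carrier c",B.mean(0)[:2]+.05*e)
```

```text
caps mid [0.519  0.3402 0.1117]
block end mid [[0.5125 0.3183 0.0577]
 [0.5063 0.3621 0.0577]] [0.5094 0.3402 0.0577]
tray end [[0.4898 0.2854 0.014 ]
 [0.4744 0.3915 0.014 ]] [0.4821 0.3384 0.014 ]
tray c [0.5613 0.3498] carrier c [0.5589 0.3473]
```

Correct by about (+2, +2) mm and lower. Floor contact is expected at TCP z ≈ 0.1157.

```bash
python3 -m creep '[0,0.002,0.002,-0.005,0, 0,0,0,-0.007,0, 0,0,0,-0.005,0, 0,0,0,0,0, 0,0,0,0,0]'; python3 -m creep '[0,0,0,-0.002,0, 0,0,0,0,0]'; python3 -m creep '[0,0,0,-0.0015,0, 0,0,0,0,0]'; python3 -m creep '[0,0,0,-0.001,0, 0,0,0,0,0]'
```

```text
time: 56.35
tool_pos: [0.5599, 0.3482, 0.1206]
tool_rot: [3.123, 0.021, -2.997]
contact_force: [-0.4, 0.1, -2.8]
opening: 0.0135
time: 56.6
tool_pos: [0.56, 0.3483, 0.1187]
tool_rot: [3.123, 0.022, -2.997]
contact_force: [0.3, 0.1, -1.7]
opening: 0.0139
time: 56.85
tool_pos: [0.5601, 0.3483, 0.1173]
tool_rot: [3.123, 0.022, -2.997]
contact_force: [0.1, 0.4, -1.3]
opening: 0.014
time: 57.1
tool_pos: [0.5603, 0.3484, 0.1168]
tool_rot: [3.122, 0.023, -2.997]
contact_force: [-0.0, -0.4, -1.7]
opening: 0.014
```

```bash
python3 -m creep '[0,0,0,-0.001,0, 0,0,0,0,0]'; python3 -m creep '[0,0,0,-0.001,0, 0,0,0,0,0]';python3 -m creep '[0,0,0,-0.001,0, 0,0,0,0,0]'
```

```text
time: 57.35
tool_pos: [0.5603, 0.3486, 0.1168]
tool_rot: [3.122, 0.024, -2.997]
contact_force: [-1.2, -0.5, -1.3]
opening: 0.0138
time: 57.6
tool_pos: [0.5603, 0.3487, 0.1167]
tool_rot: [3.122, 0.024, -2.997]
contact_force: [-0.8, -0.9, -0.5]
opening: 0.0139
time: 57.85
tool_pos: [0.5603, 0.3488, 0.1167]
tool_rot: [3.122, 0.025, -2.997]
contact_force: [-0.7, -0.8, -0.5]
opening: 0.0139
```

```bash
python3 -m creep '[0,0,0,-0.001,0, 0.16,0,0,0,0, 0.2,0,0,0,0, 0.3,0,0,0,0, 0.5,0,0,0,0, 0.8,0,0,0,0, 1,0,0,0,0, 1,0,0,0,0, 1,0,0,0,0]'; python3 -m creep '[1,0,0,0.01,0, 1,0,0,0.02,0, 1,0,0,0.03,0, 1,0,0,0.03,0, 1,0,0,0.03,0, 1,0,0,0,0]';  python3 -m creep '[1,-0.02,-0.02,0,0, 1,-0.02,-0.04,0,0, 1,-0.02,-0.04,0,0, 1,-0.02,-0.04,0,0, 1,-0.02,-0.04,0,0, 1,-0.02,-0.04,0,0, 1,0,-0.04,0,0, 1,0,-0.03,0,0, 1,0,0,0,0, 1,0,0,0,0]'
python3 - <<'E'
from h import *
shot("side","pics/s21.png",(110,100,260,260),2.3)
shot("top","pics/t21.png",(110,150,350,170),2.2)
shot("top","pics/t21l.png",(110,160,110,110),5)
E
```

```text
time: 58.98
tool_pos: [0.5606, 0.349, 0.1153]
tool_rot: [3.121, 0.025, -2.997]
contact_force: [-0.3, 1.0, -1.0]
opening: 0.0729
time: 59.72
tool_pos: [0.5606, 0.349, 0.2427]
tool_rot: [3.12, 0.028, -2.997]
contact_force: [-0.2, 0.6, -1.1]
opening: 0.0918
time: 60.98
tool_pos: [0.4312, 0.0512, 0.2359]
tool_rot: [3.12, 0.019, -2.997]
contact_force: [0.1, 0.6, 0.0]
opening: 0.0913
```

View pics/s21.png

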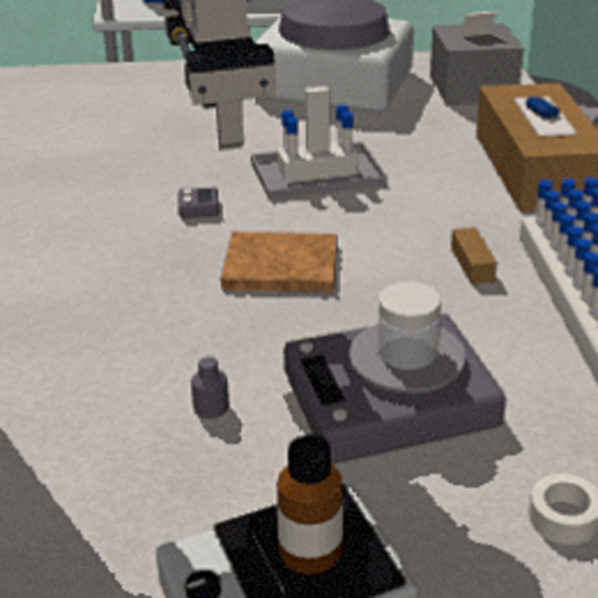

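View pics/t21.png

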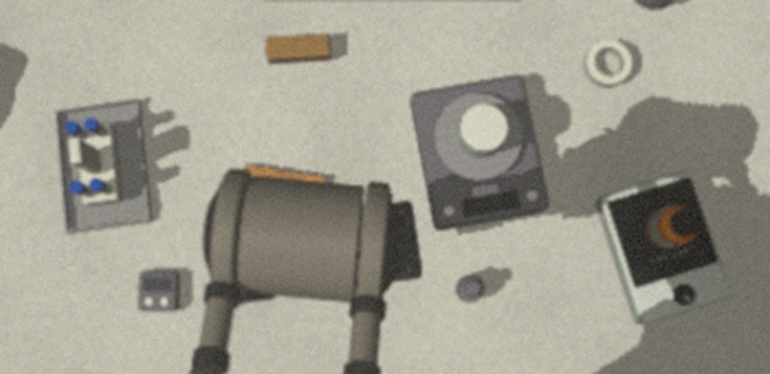

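Everything is visible from the top now. I'll measure the final offsets.

Run:
```python
from h import *
shot("top","pics/a.png",(290,165,160,140),5)
```

```text
(no output)
```

View pics/a.png

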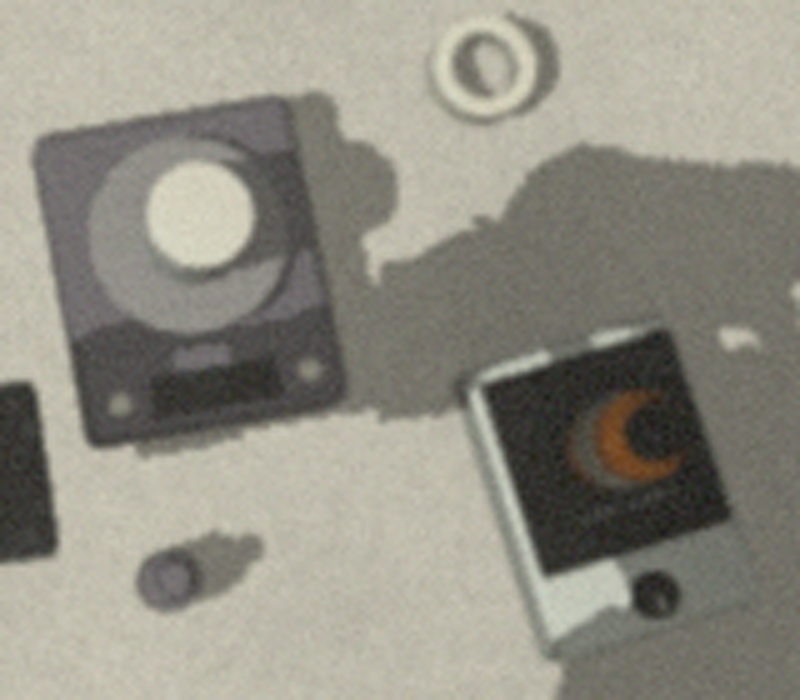

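View pics/t21l.png

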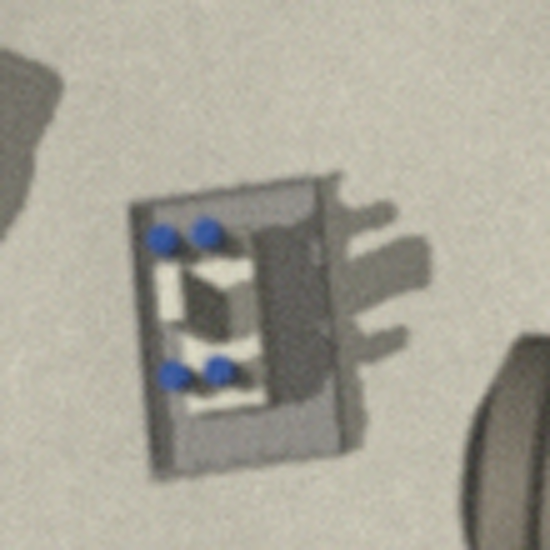

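Run:
```python
from h import *
np.set_printoptions(precision=4,suppress=True)
c=read_camera("top")
R=lambda l:np.array(l)/5+[290,165]-.4
L=lambda l:np.array(l)/5+[110,160]-.4
print("jar",px2w(c,R([(201,214)]),.117),"pan",px2w(c,R([(190,235.5)]),.055))
print("bottle",px2w(c,R([(643,438)]),.122),px2w(c,R([(661,427)]),.152),"plate",px2w(c,R([(482,385),(670,332),(733,520),(548,577)]),.052).mean(0))
P=px2w(c,L([(162,241),(207,235),(221,372),(175,377)]),.089);T=px2w(c,L([(132,203),(328,177),(350,452),(157,480)]),.014)
y=lambda P:np.degrees(np.arctan2(*(P[0]+P[1]-P[2]-P[3])[1::-1]))
print("carr",P.mean(0),y(P),"tray",T.mean(0),y(T))
print("drop",px2w(c,R([(172,579)]),.055),"tape",px2w(c,R([(485,67)]),.024))
```

```text
jar [[ 0.5899 -0.1281  0.117 ]] pan [[ 0.59   -0.1281  0.055 ]]
bottle [[ 0.4739 -0.3504  0.122 ]] [[ 0.4766 -0.3507  0.152 ]] plate [ 0.4723 -0.3522  0.052 ]
carr [0.559  0.3497 0.089 ] 8.852683217029869 tray [0.5594 0.3443 0.014 ] 7.801094723763696
drop [[ 0.4062 -0.1161  0.055 ]] tape [[ 0.6925 -0.2996  0.024 ]]
```

Run:
```python
from h import *
np.set_printoptions(precision=4,suppress=True)
shot("side","pics/b.png",(210,130,80,65),9)
c=read_camera("top");im=c["image"][:,:,::-1].copy()
def draw(im,cc,X,col,k,o):
    p=((w2px(cc,X)-o+.5)*k).astype(int); cv2.polylines(im,[p.reshape(-1,1,2)],True,col,1)
def rect(x,y,a,l,w,z):
    e=np.array([np.cos(a),np.sin(a)]);n=np.array([-e[1],e[0]])
    return [np.r_[np.array([x,y])+s*l/2*e+t*w/2*n,z] for s,t in((-1,-1),(-1,1),(1,1),(1,-1))]
for nm,o,sz,k in(("top",(125,190),(65,75),9),("side",(210,130),(80,65),9)):
    cc=read_camera(nm);im=cc["image"][o[1]:o[1]+sz[1],o[0]:o[0]+sz[0],::-1];im=cv2.convertScaleAbs(cv2.resize(im,None,fx=k,fy=k,interpolation=2),alpha=1.4)
    draw(im,cc,rect(.559,.347,.14,.160,.110,.014),(0,255,0),k,o)
    draw(im,cc,rect(.559,.349,.15,.100,.046,.035),(0,0,255),k,o)
    draw(im,cc,rect(.559,.349,.15,.100,.046,.003),(0,255,255),k,o)
    cv2.imwrite(f"pics/ov_{nm}.png",im)
```

```text
(no output)
```

View pics/ov_top.png

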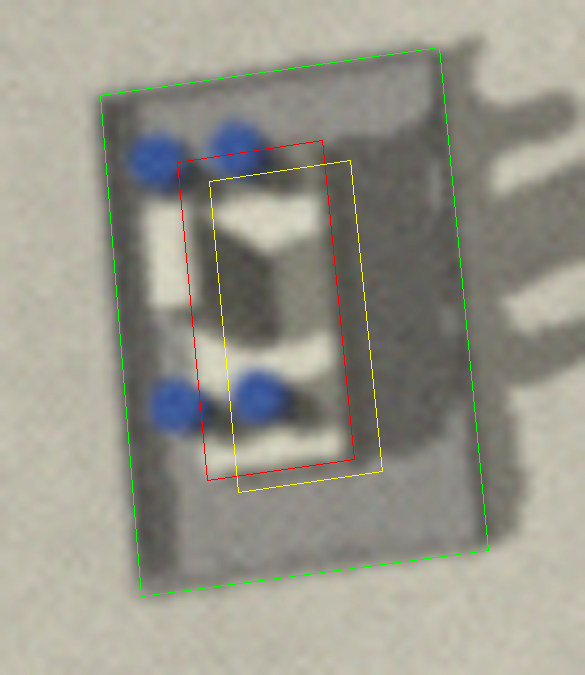

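View pics/ov_side.png

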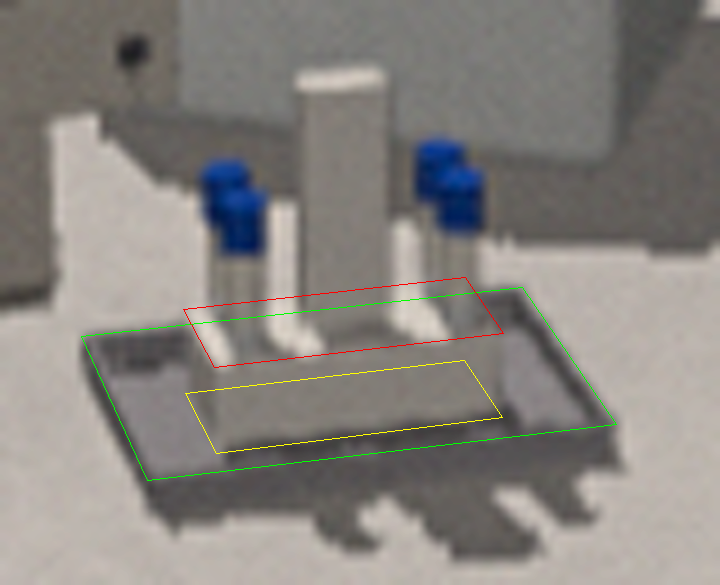

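```bash
python3 -c "
from cell import workorder
print(workorder.hand_in())"
```

```text
the job is handed in; nothing more can be done
None
```

The jar, the bottle and the carrier are each on their proper place, standing upright, and the job was handed in at about 61 s. I parked the carrier on the cork pad first. The jar then went to the balance pan, the bottle to the stirrer plate and the carrier lengthwise into the tray.

Last checks from the top camera, with the arm clear of everything:

| Item | Offset from the middle of its place |
|---|---|
| Jar on the balance pan | within 1 mm |
| Bottle on the stirrer plate | about 2–5 mm |
| Carrier in the tray | about 4–5 mm sideways, 1° off in yaw |

- **Disagreement between cameras:** in the wrist view, before the carrier was released, it looked centred to about 1 mm after my last correction. The top view shows it 4–5 mm to the side. I left it, because that is close to the few millimetres by which the views disagree.
- **Bystanders:** the dropper bottle and the tape roll look unmoved at the same pixel positions as at the start. The slide box I only compared by eye.
- **Tool tilt:** the tool drifted off vertical by up to about 4.6° during fast sideways moves. I turned the wrist half way round and carried the bottle and the carrier more slowly. Each thing changed tilt by about 1° at most between grasp and setting down, and was lowered to contact before release.

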